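Isolate the clip jig, load the railing bars, make it live again

TASK

The tacking jig is live: first isolate it at the red switch box by lifting the lever's locking collar, swinging the lever fully over to its other side and letting the collar drop home. Then, while it is isolated, press every railing bar (the round bars with square end plates) down into a jig station of its own until it lies on the bottom of both forks and the sprung jaw has shut over it. Last, put the lever back to the side where it started, again lifting the collar and letting it drop home; leave the other things on the bench where they are.

Things in the scene. Friction and masses are not known exactly. Their poses are not given: they have to be found in the camera images.
- pivot (a point): the switch's hinge, fixed on a red switch box (110 x 100 mm, 70 mm high), 74 mm above the bench over the box's centre. Frame: z up, y along the hinge axis, x across. The lever ends leaning 0.4 rad from upright to -x or to +x of this frame. The collar has free room on both sides along y
- lever (a joint): angle of the toggle lever, rad: 0 = leaning to the pivot frame's -x (live, as found), 0.8 = leaning to its +x (isolated). A steel stick 12 mm thick, its ball end 97 mm from the pivot. Locked at either end until the collar is lifted; with the collar up it turns lightly and stays where it is left
- collar (a joint): lift of the locking collar along the lever, m: 0 = down, 0.012 = fully up. A spring pushes it down (3 to 5 N). It must be held at least 9 mm up while the lever swings. Let go at either end of the swing it drops to 0 by itself; let go between, it rests up on the gate until the lever is brought to an end
- collar_grip (a point): centre of the locking collar, 52 mm from the pivot along the lever when down: an aluminium sleeve 28 mm across, 32 mm long, with a flange 38 mm across, 5 mm thick at its upper end. z axis up along the lever, y axis along the hinge. The lever's ball end stands 45 mm beyond this point
- bar0_mid (a point): centre of a railing bar: round steel bar 20 mm thick, 130 mm long over all, with a square plate 34 x 34 x 6 mm on each end, 0.32 kg; x axis along the bar. It lies on its end plates, axis 17 mm above the bench. Two to four bars are present; an absent one reads None
- bar1_mid (a point): centre of a railing bar: round steel bar 20 mm thick, 130 mm long over all, with a square plate 34 x 34 x 6 mm on each end, 0.32 kg; x axis along the bar. It lies on its end plates, axis 17 mm above the bench. Two to four bars are present; an absent one reads None
- bar2_mid (a point): centre of a railing bar: round steel bar 20 mm thick, 130 mm long over all, with a square plate 34 x 34 x 6 mm on each end, 0.32 kg; x axis along the bar. It lies on its end plates, axis 17 mm above the bench. Two to four bars are present; an absent one reads None
- bar3_mid (a point): centre of a railing bar: round steel bar 20 mm thick, 130 mm long over all, with a square plate 34 x 34 x 6 mm on each end, 0.32 kg; x axis along the bar. It lies on its end plates, axis 17 mm above the bench. Two to four bars are present; an absent one reads None
- station0 (a point): one of four equal stations, 70 mm apart along y of a blue-based jig (100 x 290 mm): where a seated bar's centre lies, 55 mm above the bench; x along the bar, z up. Any bar fits any. The station's outline: two forks, each 10 mm wide, at x = -38 and +38 mm, leave 66 mm between them for the fingers; the bar's end plates hang outside the forks (16 mm end play either way)
- jaw0 (a joint): angle of the sprung jaw of station0, rad: 0 = shut (at rest, or over a seated bar), about 0.15 while a bar passes. All stations start empty
- station1 (a point): one of four equal stations, 70 mm apart along y of a blue-based jig (100 x 290 mm): where a seated bar's centre lies, 55 mm above the bench; x along the bar, z up. Any bar fits any. Each fork has a floor, a fixed prong on the +y side (inner face 11.5 mm from the centre line, flared top 103 mm above the bench) and a sprung brass jaw on the -y side whose beak overhangs the slot, top 92 mm above the bench
- jaw1 (a joint): angle of the sprung jaw of station1, rad: 0 = shut (at rest, or over a seated bar), about 0.15 while a bar passes. All stations start empty
- station2 (a point): one of four equal stations, 70 mm apart along y of a blue-based jig (100 x 290 mm): where a seated bar's centre lies, 55 mm above the bench; x along the bar, z up. Any bar fits any. A bar pushed straight down, level, on the centre line, cams the jaw aside (a firm push of 12 to 22 N, about 23 mm above its seat; its own weight is not enough) and lands on the floor, and the jaw snaps back over it
- jaw2 (a joint): angle of the sprung jaw of station2, rad: 0 = shut (at rest, or over a seated bar), about 0.15 while a bar passes. All stations start empty
- station3 (a point): one of four equal stations, 70 mm apart along y of a blue-based jig (100 x 290 mm): where a seated bar's centre lies, 55 mm above the bench; x along the bar, z up. Any bar fits any. Between the forks the base is 12 mm high; a brass shaft crosses 23 mm to the -y side of the centre line, its top 26 mm above the bench
- jaw3 (a joint): angle of the sprung jaw of station3, rad: 0 = shut (at rest, or over a seated bar), about 0.15 while a bar passes. All stations start empty
- angle_offcut: bystander, to be left alone: an offcut of steel angle, 110 x 40 x 40 mm; origin at the centre of its underside
- channel_offcut: bystander, to be left alone: an offcut of rusty U-channel, 100 x 40 x 25 mm; origin at the centre of its underside
There are look-alikes about, which are no part of the job. What is shaped like the part that bears bar0_mid but pink is not meant. Leave any blue look-alike of the part that bears bar1_mid alone.

How it is judged:
By the outcome, as a careful person would: the job done as asked, in the order asked, and still so for the second after the job is handed in, with the robot touching nothing.
Of bar0, bar1, bar2, bar3 only 2 to 4 are there at a start; the rules pass over those that are not, and their reading is None.
At some moment in a run one of bar0, bar1, bar2, bar3 may be knocked a few centimetres aside while the robot is not near it.
Once in a run the grip may slacken for a moment while it holds something.
It also fails if it takes over 210 s, if anything falls off the work surface, if the arm or the gripper's body presses on something with over 40 N, if the wrist force passes 120 N, or if a joint passes its speed limit or range.

ROBOT

A 6-joint arm with a two-finger parallel gripper is mounted at the origin on the work surface. World frame = base frame: x ahead of the robot, y to its left, z up, the work surface at z = 0. Lengths are in m, angles in rad, forces in N, time in s.
With the tool pointing down it reaches from about 0.425 to 0.95 m from the base axis. Payload 3.5 kg.
Tool frame: the origin (TCP) lies on the centre line of the jaws, within the pads' length; the fingertips stand 25 mm ahead of it and the grasp point (between the pads) lies 6 mm ahead of it (ctrl.finger_overhang is the distance from the TCP to the fingertips, in m); z points along the fingers, y is the line along which they close (so a half turn about z gives the same grasp; the last joint's range is limited). The gripper opens to 85 mm and grips with 20 to 120 N. Pads are 22 mm wide; open, the fingers measure 114 mm over their backs; the gripper's body (76 mm by 85 mm) begins 54 mm behind the grasp point. The pads swing forward as they close: fully open they stand 13 mm farther back than shut.
Start: joints at [-1.438, 0.286, 1.577, -0, 1.279, -0.15], TCP at [0.188, -0.648, 0.256] pointing down, gripper open.
Joint ranges: [-2.77, 2.77], [-0.9, 2.22], [0.21, 2.48], [-1.53, 4.67], [0.24, 2.81], [-2.84, 2.84]. Speed limits (rad/s): [2.79, 2.79, 3.14, 3.14, 3.14, 3.14].

INTERFACE

Orientations are given as a unit quaternion [x, y, z, w].
In Python, from plant import get_state, imaging, job, ctrl gives the robot as it stands.
- The arm moves only by the tool jog_arm, never from a script. Its argument "increments" is a list of rows, each an object of numbers: "dx", "dy", "dz": the shift along the world's x, y, z each as a share of 12 cm, from -1 to 1; "ax", "ay", "az": the turn, a rotation vector about the world's x, y, z each as a share of pi/2 rad, from -1 to 1; "gripper": the gripper command: -1 is shut, 1 is fully open, values between are in proportion. A call has 1 to 10 rows; each row is the pose to reach, as a shift and turn from the pose commanded when the call began; what a row does not reach only later rows make up. A row lasts 1/10 s, in which the tool goes at most 50 mm and 8.59 degrees, less where a joint would pass 70% of its speed; a pose out of reach is approached as far as the arm can. A call with a number of a shift or a turn outside -1 to 1 is refused whole. A call with a gripper value outside its range is refused whole. The fingers move at their own pace and stop on an object; "force" is the grip in N (left out, the last holds). Time passes only in rows, so rows that repeat a pose let the fingers close. It gives the time, the measured TCP pose, the force, the opening and the grip force at its end, in the units of the state.
- get_state(): the state, without advancing time (a new reading comes with each control period).
- imaging.read_camera(name): name is "scene" or "top" or "wrist"; returns a dict with "frame" (384x512x3 uint8, blue, green, red), "depth" (384x512 float32, m along the optical axis (not along the pixel's ray), 0 where there is no reading), "camera_matrix" (3x3 intrinsics, pixels), "extrinsics" (4x4, takes a point from camera to world coordinates); the wrist camera has in their place "mount" (4x4, takes a point from camera to tool coordinates, whose origin is the TCP and whose axes are the flange's). Camera axes: x right, y up, looking along -z (the intrinsics and any distortion apply to the point x, -y, -z); pixel columns grow to the right and rows downward; lengths in m; the calibration is good to about 2 mm. A picture is of the moment at which its call begins: read the wrist's pose just before it.
- job.sign_off(): hands the job in; it is judged then, once.
The state is a dict: "time": time; "qpos": joint angles; "dq": joint speeds; "joint_efforts": joint torques, N m; "eef_pos": TCP position; "tcp_rot": TCP orientation; "contact_force": force on the tool from outside, world axes, zero at the start; "wrist_torque": the same for the moment, N m; "opening": opening from 0.0 (shut) to 1.0 (fully open); "finger_force": force on a finger pad.
Only numpy, scipy, OpenCV 4.12 (cv2) and the standard library are available. Lean on these libraries where they do the work, as an engineer would, in place of code of your own. Each camera call takes 0.05 s, during which the arm holds its last target. There are 200 camera calls.

## Working session

There is one attempt and no reset: what is moved stays moved. The work goes in short steps, Python scripts to look and compute and a tool call to move; the robot and the scene stay as the last step left them, time stands still between calls to the robot, and variables do not carry over. Pictures are saved under pics/ and viewed, at most 14 in all, crops included, and the job is handed in when it is done.

Besides the shell and the picture viewer there is one more tool, called after "Call:" as a command line: name --argument value ..., lists and objects as JSON in quotes. jog_arm: Moves the arm, as the interface text tells. Shift numbers are shares of 12 cm and turn numbers shares of pi/2 rad, none past 1 either way. Its arguments: {"type":"object","properties":{"increments":{"type":"array"},"force":{"type":"number"}},"required":["increments"]}

```bash
ls; mkdir -p pics
cat > h.py <<'E'
import numpy as np, cv2
from plant import get_state, imaging, job, ctrl
from scipy.spatial.transform import Rotation as R
def cam(name):
    s=get_state(); c=imaging.read_camera(name)
    if name=='wrist':
        T=np.eye(4);T[:3,:3]=R.from_quat(s['tcp_rot']).as_matrix();T[:3,3]=s['eef_pos'];E=T@np.array(c['mount'])
    else: E=np.array(c['extrinsics'])
    c['E']=E; K=np.array(c['camera_matrix']); d=c['depth']
    v,u=np.mgrid[:d.shape[0],:d.shape[1]]
    P=np.stack([(u-K[0,2])/K[0,0]*d,-(v-K[1,2])/K[1,1]*d,-d],-1)
    W=P@E[:3,:3].T+E[:3,3]; W[d==0]=np.nan
    c['W']=W; return c
def save(c,n,crop=None,s=1):
    f=c['frame']
    if crop: f=f[crop[1]:crop[3],crop[0]:crop[2]]
    cv2.imwrite('pics/'+n,cv2.resize(f,None,fx=s,fy=s,interpolation=cv2.INTER_CUBIC))
E
python3 - <<'E'
from h import *
import pickle
a=cam('scene');b=cam('top');save(a,'scene.png',None,1.5);save(b,'top.png',None,1.5)
pickle.dump((a,b),open('c.pkl','wb'))
for c in (a,b): print([k for k in c],c['E'].round(3).tolist(),c['camera_matrix'])
print(get_state(),ctrl.finger_overhang)
E
```

```text
pics
['frame', 'depth', 'camera_matrix', 'extrinsics', 'E', 'W'] [[-0.583, -0.45, 0.677, 1.507], [0.812, -0.346, 0.47, 0.64], [0.022, 0.824, 0.567, 0.946], [0.0, 0.0, 0.0, 1.0]] [[415.30553433   0.         253.38078616]
 [  0.         415.30553433 190.12489713]
 [  0.           0.           1.        ]]
['frame', 'depth', 'camera_matrix', 'extrinsics', 'E', 'W'] [[0.008, 0.981, -0.194, 0.195], [-1.0, 0.011, 0.015, -0.068], [0.017, 0.194, 0.981, 1.658], [0.0, 0.0, 0.0, 1.0]] [[494.368323     0.         261.00395055]
 [  0.         494.368323   197.26347089]
 [  0.           0.           1.        ]]
{'time': 0.1, 'qpos': array([-1.43802959e+00,  2.87104481e-01,  1.57800719e+00,  6.94634737e-06,
        1.27862706e+00, -1.50011603e-01]), 'dq': array([ 0.00043491, -0.0036403 , -0.00344372,  0.00057194,  0.0009528 ,
        0.00024079]), 'joint_efforts': array([ 4.07994648e-04, -4.07298338e+01, -2.93699992e+01, -1.92056441e-04,
        3.39662416e-03,  2.65537693e-06]), 'eef_pos': array([ 0.18829219, -0.6476472 ,  0.25507986]), 'tcp_rot': array([ 9.90020763e-01,  1.40917485e-01,  1.25768488e-05, -1.07296731e-03]), 'contact_force': array([-0.25501115, -1.08312829,  1.23014795]), 'wrist_torque': array([-0.01825184, -0.00791594,  0.03150351]), 'finger_force': 0.0, 'opening': 1.0002430941948142} 0.025
```

View pics/scene.png

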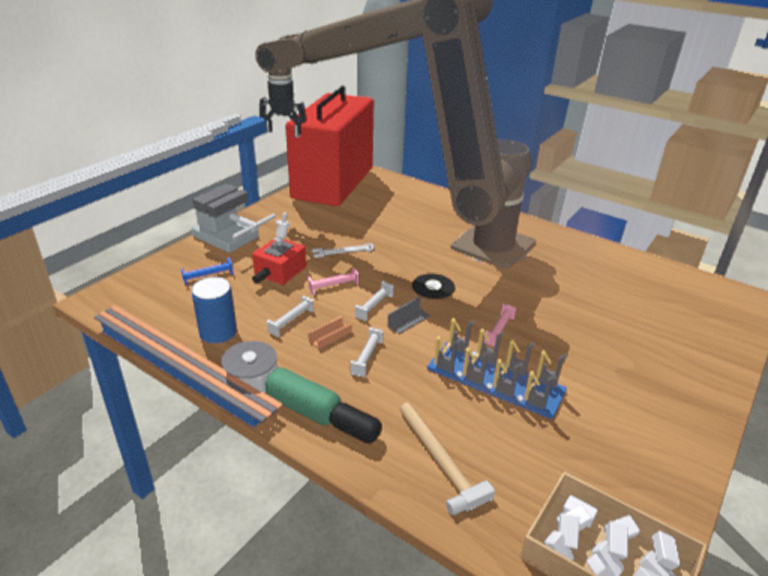

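View pics/top.png

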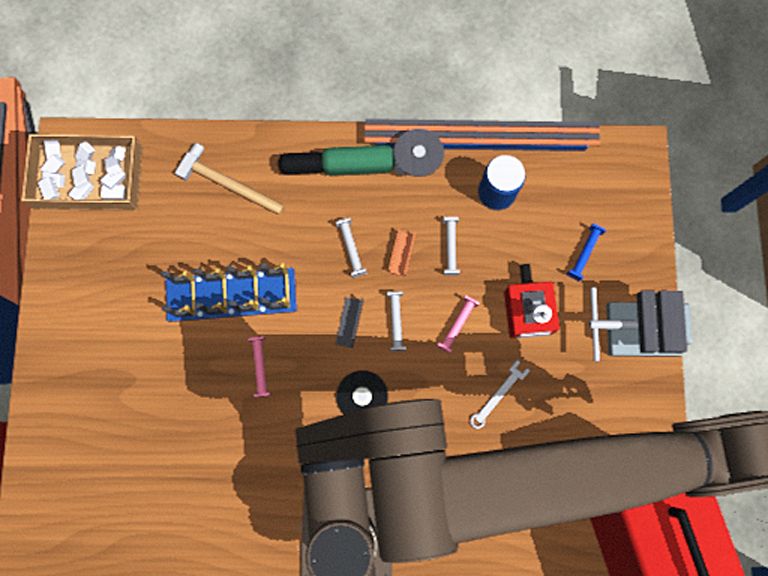

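Three plain grey/white bars at scene-top px (351,247), (451,245) and (396,320). The pink ones, (460,322) and (259,365), and the blue one, (586,251), are look-alikes. The jig is at (230,292) and the switch at (533,310).

Run:
```python
from h import *
import pickle
a,b=pickle.load(open('c.pkl','rb'))
W=b['W'];f=b['frame'].astype(int)
for n,(u,v) in dict(A=(351,247),B=(451,245),C=(396,320)).items():
    u,v=int(u/1.5),int(v/1.5); s=np.s_[v-26:v+27,u-16:u+17]
    w=W[s].reshape(-1,3);m=(w[:,2]>.012)&(w[:,2]<.05)
    col=f[s].reshape(-1,3); m&=(np.ptp(col,axis=1)<30)&(col.mean(1)>90)
    p=w[m][:,:2].astype(np.float32); r=cv2.minAreaRect(p)
    q=w[m]; c0=np.median(q,0); e=np.linalg.svd(p-p.mean(0),full_matrices=False)[2][0]
    print(n,len(p),r,np.percentile(q[:,2],[50,95]).round(3),np.rad2deg(np.arctan2(e[1],e[0])))
# jig
s=np.s_[165:225,95:210];w=W[s].reshape(-1,3);col=f[s].reshape(-1,3)
m=(col[:,0]>col[:,2]+50)&(w[:,2]<.03)&(w[:,2]>.004);print('jig',m.sum(),cv2.minAreaRect(w[m][:,:2].astype(np.float32)),np.median(w[m][:,2]))
s=np.s_[180:230,330:380];w=W[s].reshape(-1,3);col=f[s].reshape(-1,3)
m=(col[:,2]>col[:,0]+80)&(w[:,2]<.085)&(w[:,2]>.06);print('box',m.sum(),cv2.minAreaRect(w[m][:,:2].astype(np.float32)),np.median(w[m][:,2]))
m=w[:,2]>.12;print('ball',w[m].mean(0),w[m].max(0),w[m].min(0))
save(b,'t1.png',(330,165,390,235),8)
save(b,'t2.png',(100,165,210,225),7)
```

```text
A 231 ((0.6295261383056641, 0.000713590532541275), (0.1311381459236145, 0.029916319996118546), 17.02519416809082) [0.026 0.035] -162.7206
B 242 ((0.6362840533256531, -0.22679004073143005), (0.13183069229125977, 0.030945854261517525), 1.0399965047836304) [0.026 0.036] -179.04468
C 222 ((0.4614012539386749, -0.10424211621284485), (0.12726350128650665, 0.029873991385102272), 3.575589418411255) [0.026 0.035] -175.75822
jig 1423 ((0.5202372670173645, 0.2709517478942871), (0.09871827811002731, 0.2901918888092041), 5.248371601104736) 0.011372441811668521
box 635 ((0.48778167366981506, -0.40369924902915955), (0.10969284176826477, 0.10107994079589844), 5.652120590209961) 0.06907701228032725
ball [ 0.46097558 -0.40454308  0.14180251] [ 0.48026545 -0.38729878  0.1668778 ] [ 0.44375073 -0.42426175  0.12010926]
```

View pics/t1.png

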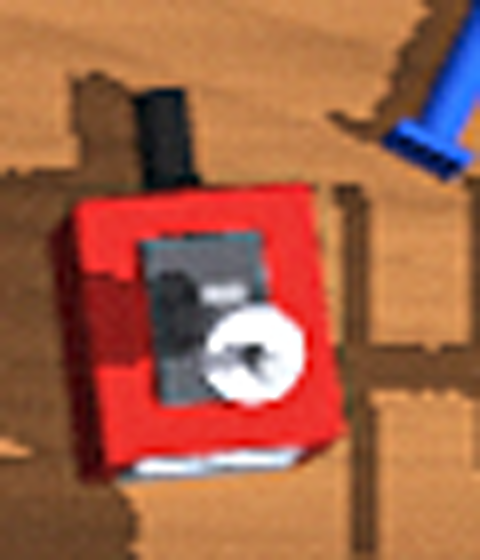

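View pics/t2.png

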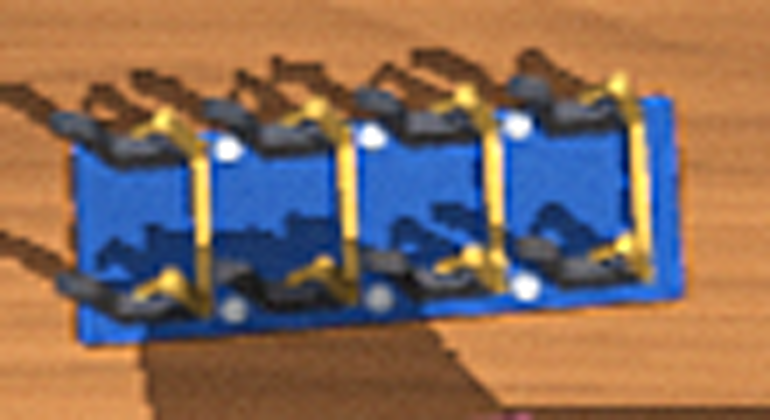

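Switch: box centre (0.488,-0.404), yaw 5.65°, with the lever leaning to world -x. That fits the measured 110×101 mm outline and the live side. Next is a move to a pre-grasp position.

```bash
cat > g.py <<'E'
from h import *
import json,os
def lever_pose(piv,yaw,ang,s):
    """tool pose with grasp point s beyond pivot along lever leaning ang toward +x"""
    Rz=R.from_euler('z',yaw); d=Rz.apply([np.sin(ang),0,np.cos(ang)])
    z=-d; y=-Rz.apply([0,1,0]); x=np.cross(y,z)
    return np.array(piv)+d*(s+.006), R.from_matrix(np.stack([x,y,z],1))
def down_pose(p,yaw):
    """grasp point p, tool down, tool x at yaw"""
    return np.array(p)+[0,0,.006], R.from_euler('z',yaw)*R.from_quat([1,0,0,0])
def row(p,r,p0,r0):
    d=(p-p0)/.12; a=(r*r0.inv()).as_rotvec()/(np.pi/2)
    print(dict(zip("dx dy dz ax ay az".split(),[float(round(v,3)) for v in (*d,*a)])))
def now():
    s=get_state(); return s['eef_pos'],R.from_quat(s['tcp_rot'])
E
python3 - <<'E'
from g import *
piv=[.488,-.404,.074];p,r=lever_pose(piv,np.deg2rad(5.65),-.4,.15)
print(p,r.as_matrix().round(2));p0,r0=now()
row(p0+[(p-p0)[0],(p-p0)[1],.06],r,p0,r0);row(p,r,p0,r0)
E
```

```text
[ 0.42754587 -0.40998085  0.21768552] [[ 0.92  0.1   0.39]
 [ 0.09 -1.    0.04]
 [ 0.39 -0.   -0.92]]
{'dx': 1.994, 'dy': 1.981, 'dz': 0.5, 'ax': 0.047, 'ay': -0.25, 'az': -0.116}
{'dx': 1.994, 'dy': 1.981, 'dz': -0.312, 'ax': 0.047, 'ay': -0.25, 'az': -0.116}
```

Call:
jog_arm --increments '[{"dx": 0,"dy": 0,"dz": 0.5,"gripper": 1},{"dx": 0.5,"dy": 0.5,"dz": 0.5},{"dx": 1,"dy": 1,"dz": 0.5},{"dx": 1,"dy": 1,"dz": 0.5,"ax": 0.02,"ay": -0.1,"az": -0.05},{"dx": 1,"dy": 1,"dz": 0.5,"ax": 0.047,"ay": -0.25,"az": -0.116},{"dx": 1,"dy": 1,"dz": 0.5,"ax": 0.047,"ay": -0.25,"az": -0.116},{"dx": 1,"dy": 1,"dz": 0.5,"ax": 0.047,"ay": -0.25,"az": -0.116},{"dx": 1,"dy": 1,"dz": 0.5,"ax": 0.047,"ay": -0.25,"az": -0.116}]'

```text
$.increments[0]: bad value
```

Call:
jog_arm --increments '[{"dx": 0.5,"dy": 0.5,"dz": 0},{"dx": 0.99,"dy": 0.98,"dz": 0},{"dx": 0.99,"dy": 0.98,"dz": 0},{"dx": 0.99,"dy": 0.98,"dz": 0},{"dx": 0.99,"dy": 0.98,"dz": 0},{"dx": 0.99,"dy": 0.98,"dz": 0}]'

```text
$.increments[0]: bad value
```

Run:
```python
from g import *
import pickle
c=cam('wrist');pickle.dump(c,open('w.pkl','wb'));save(c,'w1.png',None,1.5)
print(now()[0],now()[1].as_matrix().round(3))
W=c['W'];f=c['frame'].astype(int)
m=(f[...,2]>f[...,0]+80)&(W[...,2]<.08)&(W[...,2]>.06);print(m.sum(),cv2.minAreaRect(W[m][:,:2].astype(np.float32)),np.nanmedian(W[m][:,2]))
```

```text
[ 0.18831913 -0.64771658  0.25522397] [[ 0.96   0.279 -0.   ]
 [ 0.279 -0.96   0.002]
 [ 0.    -0.002 -1.   ]]
677 ((0.14297130703926086, -0.5820060968399048), (0.011473424732685089, 0.17674626410007477), 14.476068496704102) 0.0704941568479201
```

View pics/w1.png

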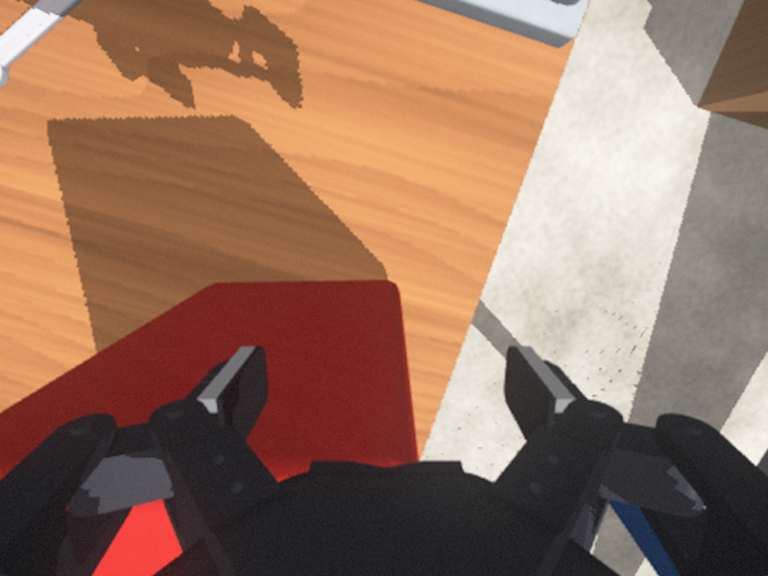

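The arm did not move, because both calls were refused. The wrist view shows only the toolbox below. I'll retry with every key given in each row.

Call:
jog_arm --increments '[{"dx": 0.0,"dy": 0.0,"dz": 0.5,"ax": 0.0,"ay": 0.0,"az": 0.0,"gripper": 1.0},{"dx": 0.5,"dy": 0.5,"dz": 0.5,"ax": 0.0,"ay": 0.0,"az": 0.0,"gripper": 1.0},{"dx": 1.0,"dy": 1.0,"dz": 0.5,"ax": 0.02,"ay": -0.1,"az": -0.05,"gripper": 1.0},{"dx": 1.0,"dy": 1.0,"dz": 0.5,"ax": 0.047,"ay": -0.25,"az": -0.116,"gripper": 1.0},{"dx": 1.0,"dy": 1.0,"dz": 0.5,"ax": 0.047,"ay": -0.25,"az": -0.116,"gripper": 1.0},{"dx": 1.0,"dy": 1.0,"dz": 0.5,"ax": 0.047,"ay": -0.25,"az": -0.116,"gripper": 1.0},{"dx": 1.0,"dy": 1.0,"dz": 0.5,"ax": 0.047,"ay": -0.25,"az": -0.116,"gripper": 1.0}]'

```text
time: 0.85
eef_pos: [0.3077, -0.5284, 0.316]
tcp_rot: [0.979, 0.048, 0.197, -0.009]
contact_force: [-0.8, -0.7, 0.5]
opening: 0.999
finger_force: 0.0
```

Call:
jog_arm --increments '[{"dx": 0.5,"dy": 0.5,"dz": 0.0,"ax": 0.0,"ay": 0.0,"az": 0.0,"gripper": 1.0},{"dx": 0.99,"dy": 0.98,"dz": 0.0,"ax": 0.0,"ay": 0.0,"az": 0.0,"gripper": 1.0},{"dx": 0.99,"dy": 0.98,"dz": 0.0,"ax": 0.0,"ay": 0.0,"az": 0.0,"gripper": 1.0},{"dx": 0.99,"dy": 0.98,"dz": 0.0,"ax": 0.0,"ay": 0.0,"az": 0.0,"gripper": 1.0},{"dx": 0.99,"dy": 0.98,"dz": 0.0,"ax": 0.0,"ay": 0.0,"az": 0.0,"gripper": 1.0},{"dx": 0.99,"dy": 0.98,"dz": 0.0,"ax": 0.0,"ay": 0.0,"az": 0.0,"gripper": 1.0}]'

```text
time: 1.45
eef_pos: [0.4272, -0.4116, 0.3165]
tcp_rot: [0.979, 0.049, 0.197, -0.008]
contact_force: [-0.1, 0.5, 0.2]
opening: 1.001
finger_force: 0.0
```

Run:
```python
from g import *
import pickle
c=cam('wrist');pickle.dump(c,open('w.pkl','wb'));save(c,'w2.png',None,1.5)
print(now()[0],now()[1].as_matrix().round(3))
W=c['W'];f=c['frame'].astype(int)
m=(f[...,2]>f[...,0]+80)&(W[...,2]<.08)&(W[...,2]>.06);print(m.sum(),cv2.minAreaRect(W[m][:,:2].astype(np.float32)),np.nanmedian(W[m][:,2]))
```

```text
[ 0.42673842 -0.41195563  0.31637638] [[ 0.917  0.097  0.386]
 [ 0.091 -0.995  0.035]
 [ 0.387  0.003 -0.922]]
3212 ((0.48993927240371704, -0.4020979702472687), (0.10715771466493607, 0.09978672116994858), 5.549743175506592) 0.07109939447884167
```

View pics/w2.png

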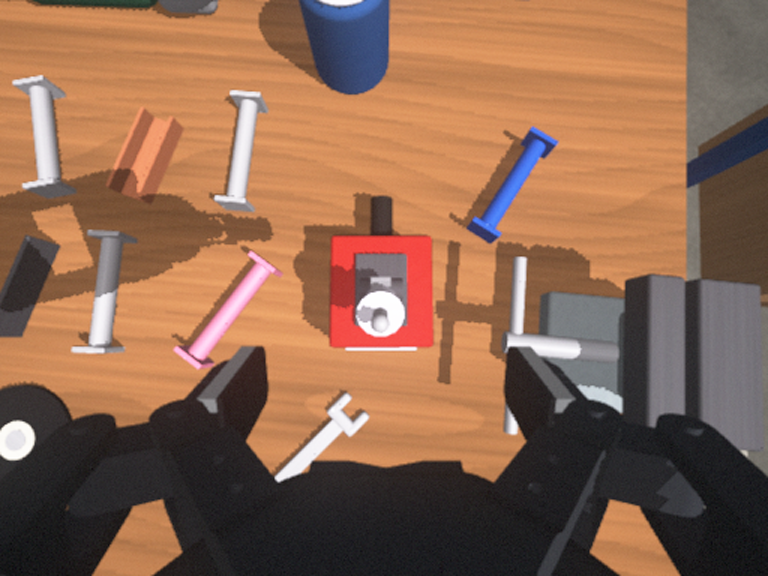

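Box is centred at about px (380,290), with the collar flange at (380,313) and the vise handle at (515,345) to the right. I'll check the ball/flange positions and the vise clearance along the swing.

Run:
```python
from g import *
import pickle
c=pickle.load(open('w.pkl','rb'));a,b=pickle.load(open('c.pkl','rb'))
yaw=np.deg2rad(5.6);piv=np.array([.489,-.403,.074]);Rz=R.from_euler('z',yaw)
W=c['W'][230:350,300:600][:, :].reshape(-1,3) if 0 else c['W'][150:240,220:290].reshape(-1,3)
q=Rz.inv().apply(W-piv); L=R.from_euler('y',.4).apply(q)  # undo lean -0.4
m=(L[:,2]>.056)&(np.hypot(L[:,0],L[:,1])<.04)
print('flange top',m.sum(),np.median(L[m],0), L[m].min(0),L[m].max(0))
m2=L[:,2]>.085; print('ball',m2.sum(),L[m2].mean(0) if m2.any() else 0)
allp=np.concatenate([c['W'][:230].reshape(-1,3),b['W'].reshape(-1,3)]);allp=allp[np.isfinite(allp).all(1)]
for ang in (-.4,0,.4):
  p,r=lever_pose(piv,yaw,ang,.052+.011*(ang==0))
  t=r.inv().apply(allp-p)
  m=(abs(t[:,0])<.045)&(abs(t[:,1])<.065)&(t[:,2]>-.2)&(t[:,2]<.03)&(allp[:,2]>.02)
  far=np.linalg.norm(allp[:,:2]-piv[:2],axis=1)>.075
  print(ang,m.sum(),(m&far).sum(),p, (m&far).any() and (t[m&far].min(0),t[m&far].max(0)))
v=allp[(allp[:,1]<-.455)&(allp[:,1]>-.55)&(allp[:,2]>.02)&(allp[:,0]>.35)&(allp[:,0]<.6)]
print('vise near',v.min(0),v.max(0))
```

```text
flange top 775 [0.00495723 0.00059499 0.07177468] [-0.01655518 -0.01705435  0.06782502] [0.02029198 0.01951244 0.09868844]
ball 125 [0.00332552 0.0009382  0.09497714]
-0.4 949 0 [ 0.46652153 -0.40520403  0.12742154] False
0 937 0 [ 0.489 -0.403  0.143] False
0.4 364 0 [ 0.51147847 -0.40079597  0.12742154] False
vise near [ 0.37045192 -0.54996971  0.02008522] [ 0.59998373 -0.45503596  0.09598883]
```

Run:
```python
from g import *
piv=[.4905,-.402,.0745];p0,r0=now();y=np.deg2rad(5.6)
for s in (.15,.1,.052): row(*lever_pose(piv,y,-.4,s),p0,r0)
```

```text
{'dx': 0.028, 'dy': 0.034, 'dz': -0.818, 'ax': 0.002, 'ay': -0.001, 'az': 0.0}
{'dx': 0.189, 'dy': 0.049, 'dz': -1.202, 'ax': 0.002, 'ay': -0.001, 'az': 0.0}
{'dx': 0.344, 'dy': 0.065, 'dz': -1.57, 'ax': 0.002, 'ay': -0.001, 'az': 0.0}
```

Call:
jog_arm --increments '[{"dx": 0.028,"dy": 0.034,"dz": -0.41,"ax": 0.002,"ay": -0.001,"az": 0.0,"gripper": 1.0},{"dx": 0.028,"dy": 0.034,"dz": -0.818,"ax": 0.002,"ay": -0.001,"az": 0.0,"gripper": 1.0},{"dx": 0.028,"dy": 0.034,"dz": -0.818,"ax": 0.002,"ay": -0.001,"az": 0.0,"gripper": 1.0},{"dx": 0.028,"dy": 0.034,"dz": -0.818,"ax": 0.002,"ay": -0.001,"az": 0.0,"gripper": 1.0}]'

```text
time: 1.9
eef_pos: [0.4298, -0.4075, 0.218]
tcp_rot: [0.979, 0.047, 0.198, -0.011]
contact_force: [0.1, -1.1, 1.4]
opening: 1.001
finger_force: 0.0
```

Call:
jog_arm --increments '[{"dx": 0.08,"dy": 0.007,"dz": -0.19,"ax": 0.0,"ay": 0.0,"az": 0.0,"gripper": 1.0},{"dx": 0.161,"dy": 0.015,"dz": -0.384,"ax": 0.0,"ay": 0.0,"az": 0.0,"gripper": 1.0},{"dx": 0.24,"dy": 0.023,"dz": -0.57,"ax": 0.0,"ay": 0.0,"az": 0.0,"gripper": 1.0},{"dx": 0.316,"dy": 0.031,"dz": -0.752,"ax": 0.0,"ay": 0.0,"az": 0.0,"gripper": 1.0},{"dx": 0.316,"dy": 0.031,"dz": -0.752,"ax": 0.0,"ay": 0.0,"az": 0.0,"gripper": 1.0}]'

```text
time: 2.4
eef_pos: [0.4691, -0.4036, 0.1285]
tcp_rot: [0.979, 0.048, 0.199, -0.01]
contact_force: [-0.4, 0.0, -0.4]
opening: 1.003
finger_force: 0.0
```

Run:
```python
from g import *
p0,r0=now();piv=[.4905,-.402,.0745];p,r=lever_pose(piv,np.deg2rad(5.6),-.4,.052);print(p0-p)
row(p,r,p0,r0)
c=cam('wrist');save(c,'w3.png',None,1.2)
```

```text
[0.00103749 0.00059957 0.00057366]
{'dx': -0.009, 'dy': -0.005, 'dz': -0.005, 'ax': -0.001, 'ay': 0.001, 'az': -0.0}
```

View pics/w3.png

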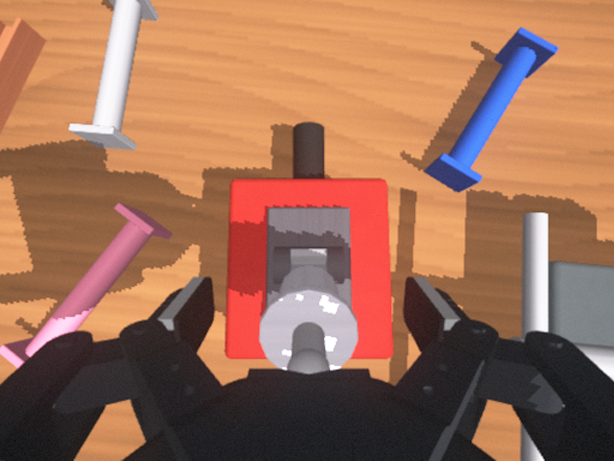

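The collar, px (308,325), is centred between the fingers at px (190,320) and (430,320). Closing the gripper.

Call:
jog_arm --increments '[{"dx": 0.0,"dy": 0.0,"dz": 0.0,"ax": 0.0,"ay": 0.0,"az": 0.0,"gripper": -0.2},{"dx": 0.0,"dy": 0.0,"dz": 0.0,"ax": 0.0,"ay": 0.0,"az": 0.0,"gripper": -1.0},{"dx": 0.0,"dy": 0.0,"dz": 0.0,"ax": 0.0,"ay": 0.0,"az": 0.0,"gripper": -1.0},{"dx": 0.0,"dy": 0.0,"dz": 0.0,"ax": 0.0,"ay": 0.0,"az": 0.0,"gripper": -1.0},{"dx": 0.0,"dy": 0.0,"dz": 0.0,"ax": 0.0,"ay": 0.0,"az": 0.0,"gripper": -1.0},{"dx": 0.0,"dy": 0.0,"dz": 0.0,"ax": 0.0,"ay": 0.0,"az": 0.0,"gripper": -1.0},{"dx": 0.0,"dy": 0.0,"dz": 0.0,"ax": 0.0,"ay": 0.0,"az": 0.0,"gripper": -1.0},{"dx": 0.0,"dy": 0.0,"dz": 0.0,"ax": 0.0,"ay": 0.0,"az": 0.0,"gripper": -1.0},{"dx": 0.0,"dy": 0.0,"dz": 0.0,"ax": 0.0,"ay": 0.0,"az": 0.0,"gripper": -1.0},{"dx": 0.0,"dy": 0.0,"dz": 0.0,"ax": 0.0,"ay": 0.0,"az": 0.0,"gripper": -1.0}]' --force 60

```text
time: 3.45
eef_pos: [0.4686, -0.4037, 0.1298]
tcp_rot: [0.979, 0.048, 0.199, -0.009]
contact_force: [-3.1, 0.7, 5.9]
opening: 0.416
finger_force: 58.9
```

Call:
jog_arm --increments '[{"dx": -0.012,"dy": -0.001,"dz": 0.03,"ax": 0.0,"ay": 0.0,"az": 0.0,"gripper": -1.0},{"dx": -0.024,"dy": -0.002,"dz": 0.06,"ax": 0.0,"ay": 0.0,"az": 0.0,"gripper": -1.0},{"dx": -0.037,"dy": -0.004,"dz": 0.088,"ax": 0.0,"ay": 0.0,"az": 0.0,"gripper": -1.0},{"dx": -0.037,"dy": -0.004,"dz": 0.088,"ax": 0.0,"ay": 0.0,"az": 0.0,"gripper": -1.0},{"dx": -0.037,"dy": -0.004,"dz": 0.088,"ax": 0.0,"ay": 0.0,"az": 0.0,"gripper": -1.0}]'

```text
time: 3.95
eef_pos: [0.4645, -0.4038, 0.1387]
tcp_rot: [0.979, 0.047, 0.2, -0.009]
contact_force: [5.4, -2.7, -3.2]
opening: 0.418
finger_force: 60.2
```

Run:
```python
from g import *
p0,r0=now();y=np.deg2rad(5.6);piv=np.array([.4905,-.402,.0745])
d=R.from_euler('z',y).apply([-np.sin(.4),0,np.cos(.4)]);q=p0-piv
print(q@d,q-(q@d)*d,get_state()['contact_force'],r0.as_matrix().round(3)[:,2])
# arc about pivot
for k in range(1,9):
    t=.1*k; G=R.from_rotvec(R.from_euler('z',y).apply([0,t,0]))
    row(piv+G.apply(q),G*r0,p0,r0)
c=cam('wrist');save(c,'w4.png',None,1.2)
```

```text
0.06930242244182173 [0.00087914 0.00082363 0.0004039 ] [ 5.44253753 -2.7370624  -3.17849909] [ 0.39   0.037 -0.92 ]
{'dx': 0.054, 'dy': 0.005, 'dz': 0.019, 'ax': -0.006, 'ay': 0.063, 'az': 0.0}
{'dx': 0.11, 'dy': 0.011, 'dz': 0.032, 'ax': -0.012, 'ay': 0.127, 'az': -0.0}
{'dx': 0.167, 'dy': 0.016, 'dz': 0.04, 'ax': -0.019, 'ay': 0.19, 'az': 0.0}
{'dx': 0.225, 'dy': 0.022, 'dz': 0.042, 'ax': -0.025, 'ay': 0.253, 'az': -0.0}
{'dx': 0.282, 'dy': 0.028, 'dz': 0.038, 'ax': -0.031, 'ay': 0.317, 'az': -0.0}
{'dx': 0.339, 'dy': 0.033, 'dz': 0.029, 'ax': -0.037, 'ay': 0.38, 'az': -0.0}
{'dx': 0.394, 'dy': 0.039, 'dz': 0.014, 'ax': -0.043, 'ay': 0.444, 'az': -0.0}
{'dx': 0.448, 'dy': 0.044, 'dz': -0.007, 'ax': -0.05, 'ay': 0.507, 'az': 0.0}
```

View pics/w4.png

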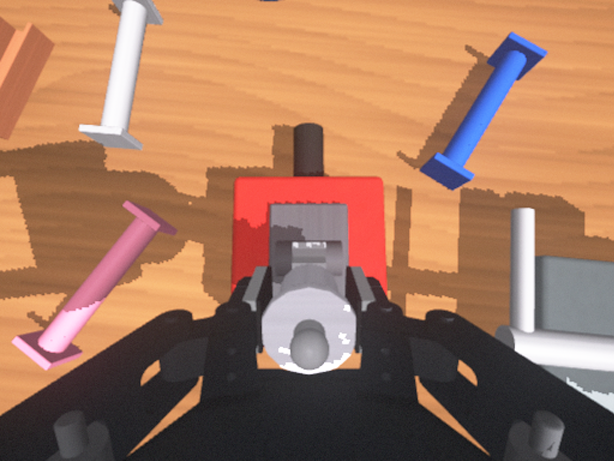

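The collar is gripped, and the tool force shows about 5 N of spring, so it is up roughly 10 mm. I'll add 1 mm and swing.

Call:
jog_arm --increments '[{"dx": -0.003,"dy": 0.0,"dz": 0.008,"ax": 0.0,"ay": 0.0,"az": 0.0,"gripper": -1.0},{"dx": 0.051,"dy": 0.005,"dz": 0.027,"ax": -0.006,"ay": 0.063,"az": 0.0,"gripper": -1.0},{"dx": 0.108,"dy": 0.011,"dz": 0.04,"ax": -0.012,"ay": 0.127,"az": 0.0,"gripper": -1.0},{"dx": 0.166,"dy": 0.016,"dz": 0.048,"ax": -0.019,"ay": 0.19,"az": 0.0,"gripper": -1.0},{"dx": 0.225,"dy": 0.022,"dz": 0.05,"ax": -0.025,"ay": 0.253,"az": 0.0,"gripper": -1.0}]'

```text
time: 4.5
eef_pos: [0.4903, -0.4012, 0.1438]
tcp_rot: [0.999, 0.049, -0.002, 0.001]
contact_force: [0.0, -3.0, -5.3]
opening: 0.416
finger_force: 60.4
```

Call:
jog_arm --increments '[{"dx": 0.058,"dy": 0.006,"dz": -0.004,"ax": -0.006,"ay": 0.064,"az": 0.0,"gripper": -1.0},{"dx": 0.115,"dy": 0.011,"dz": -0.013,"ax": -0.012,"ay": 0.127,"az": 0.0,"gripper": -1.0},{"dx": 0.171,"dy": 0.017,"dz": -0.028,"ax": -0.018,"ay": 0.191,"az": 0.0,"gripper": -1.0},{"dx": 0.226,"dy": 0.022,"dz": -0.049,"ax": -0.025,"ay": 0.254,"az": 0.0,"gripper": -1.0},{"dx": 0.231,"dy": 0.022,"dz": -0.051,"ax": -0.025,"ay": 0.26,"az": 0.0,"gripper": -1.0},{"dx": 0.231,"dy": 0.022,"dz": -0.051,"ax": -0.025,"ay": 0.26,"az": 0.0,"gripper": -1.0}]'

```text
time: 5.1
eef_pos: [0.5178, -0.3985, 0.1358]
tcp_rot: [0.978, 0.048, -0.205, 0.009]
contact_force: [-1.7, -4.1, -5.0]
opening: 0.415
finger_force: 60.7
```

Call:
jog_arm --increments '[{"dx": 0.015,"dy": 0.001,"dz": -0.006,"ax": -0.001,"ay": 0.018,"az": 0.0,"gripper": -1.0},{"dx": 0.015,"dy": 0.001,"dz": -0.006,"ax": -0.001,"ay": 0.018,"az": 0.0,"gripper": -1.0}]'

```text
time: 5.3
eef_pos: [0.5182, -0.3985, 0.1365]
tcp_rot: [0.974, 0.047, -0.221, 0.009]
contact_force: [-6.3, -4.2, -3.6]
opening: 0.41
finger_force: 60.7
```

The lever is against its end stop. Lowering the collar, then opening.

Call:
jog_arm --increments '[{"dx": -0.02,"dy": -0.001,"dz": -0.035,"ax": 0.001,"ay": -0.015,"az": 0.0,"gripper": -1.0},{"dx": -0.04,"dy": -0.003,"dz": -0.07,"ax": 0.001,"ay": -0.02,"az": 0.0,"gripper": -1.0},{"dx": -0.042,"dy": -0.003,"dz": -0.078,"ax": 0.001,"ay": -0.02,"az": 0.0,"gripper": -1.0},{"dx": -0.042,"dy": -0.003,"dz": -0.078,"ax": 0.001,"ay": -0.02,"az": 0.0,"gripper": -1.0}]'

```text
time: 5.7
eef_pos: [0.5148, -0.3987, 0.1282]
tcp_rot: [0.978, 0.047, -0.202, 0.01]
contact_force: [-2.8, -5.1, -3.5]
opening: 0.418
finger_force: 60.8
```

Call:
jog_arm --increments '[{"dx": 0.0,"dy": 0.0,"dz": 0.0,"ax": 0.0,"ay": 0.0,"az": 0.0,"gripper": 1.0},{"dx": 0.0,"dy": 0.0,"dz": 0.0,"ax": 0.0,"ay": 0.0,"az": 0.0,"gripper": 1.0},{"dx": 0.0,"dy": 0.0,"dz": 0.0,"ax": 0.0,"ay": 0.0,"az": 0.0,"gripper": 1.0},{"dx": 0.0,"dy": 0.0,"dz": 0.0,"ax": 0.0,"ay": 0.0,"az": 0.0,"gripper": 1.0},{"dx": 0.0,"dy": 0.0,"dz": 0.0,"ax": 0.0,"ay": 0.0,"az": 0.0,"gripper": 1.0},{"dx": 0.0,"dy": 0.0,"dz": 0.0,"ax": 0.0,"ay": 0.0,"az": 0.0,"gripper": 1.0}]'

```text
time: 6.3
eef_pos: [0.5156, -0.398, 0.1284]
tcp_rot: [0.978, 0.048, -0.201, 0.009]
contact_force: [-0.1, -0.0, -1.0]
opening: 1.002
finger_force: 0.0
```

Call:
jog_arm --increments '[{"dx": 0.16,"dy": 0.015,"dz": 0.384,"ax": 0.0,"ay": 0.0,"az": 0.0,"gripper": 1.0},{"dx": 0.32,"dy": 0.03,"dz": 0.768,"ax": 0.0,"ay": 0.0,"az": 0.0,"gripper": 1.0},{"dx": 0.32,"dy": 0.03,"dz": 0.99,"ax": 0.025,"ay": -0.255,"az": 0.0,"gripper": 1.0},{"dx": 0.32,"dy": 0.03,"dz": 0.99,"ax": 0.025,"ay": -0.255,"az": 0.0,"gripper": 1.0},{"dx": 0.0,"dy": 0.03,"dz": 0.99,"ax": 0.025,"ay": -0.255,"az": 0.0,"gripper": 1.0},{"dx": 0.0,"dy": 0.5,"dz": 0.99,"ax": 0.025,"ay": -0.255,"az": 0.0,"gripper": 1.0},{"dx": 0.0,"dy": 1.0,"dz": 0.99,"ax": 0.025,"ay": -0.255,"az": 0.0,"gripper": 1.0},{"dx": 0.0,"dy": 1.0,"dz": 0.99,"ax": 0.025,"ay": -0.255,"az": 0.0,"gripper": 1.0},{"dx": 0.0,"dy": 1.0,"dz": 0.99,"ax": 0.025,"ay": -0.255,"az": 0.0,"gripper": 1.0}]'

```text
time: 7.2
eef_pos: [0.5155, -0.2761, 0.2474]
tcp_rot: [0.999, 0.05, -0.002, -0.001]
contact_force: [0.1, -0.2, -1.0]
opening: 1.004
finger_force: 0.0
```

```bash
cat > bars.py <<'E'
from g import *
import pickle
def bars(c):
    W=c['W'];f=c['frame'].astype(int)
    m=(W[...,2]>.010)&(W[...,2]<.045)&(np.ptp(f,axis=2)<30)&(f.mean(2)>75)&(W[...,0]>.3)
    n,l,st,_=cv2.connectedComponentsWithStats(m.astype(np.uint8))
    for i in range(1,n):
        if st[i,4]<60: continue
        w=W[l==i]; r=cv2.minAreaRect(w[:,:2].astype(np.float32)); p=w[:,:2]-w[:,:2].mean(0)
        if not .09<max(r[1])<.17: continue
        e=np.linalg.svd(p,full_matrices=False)[2][0]; e=e*np.sign(e[0])
        print(st[i].tolist(),np.round(r[0],4),np.round(r[1],3),'yaw',round(float(np.rad2deg(np.arctan2(e[1],e[0]))),2),'z',np.percentile(w[:,2],[50,95]).round(4))
if __name__=='__main__':
    for n in ('top','wrist'): c=cam(n);print(n);bars(c);pickle.dump(c,open(n+'.pkl','wb'))
E
python3 - <<'E'
from bars import *
for n in ('top','wrist'):
    c=cam(n);print(n);bars(c);pickle.dump(c,open(n+'.pkl','wb'))
    if n=='wrist':save(c,'w5.png',None,1.5)
yaw=np.deg2rad(5.6);piv=np.array([.4905,-.402,.0745])
W=c['W'].reshape(-1,3);L=R.from_euler('y',-.4).apply(R.from_euler('z',-yaw).apply(W-piv))
m=(L[:,2]>.06)&(L[:,2]<.08)&(np.hypot(L[:,0],L[:,1])<.03);print('flange',m.sum(),np.median(L[m],0) if m.any() else 0)
print(now()[0])
E
```

```text
top
[225, 145, 19, 40, 234] [6.291e-01 6.000e-04] [0.132 0.031] yaw 17.17 z [0.025  0.0346]
[296, 145, 10, 30, 175] [ 0.6513 -0.2309] [0.102 0.03 ] yaw -0.27 z [0.0248 0.0333]
wrist
[2, 0, 69, 109, 2349] [ 0.6284 -0.0009] [0.118 0.033] yaw 17.16 z [0.026  0.0341]
[206, 0, 37, 123, 2227] [ 0.6387 -0.2268] [0.129 0.034] yaw 0.22 z [0.0269 0.035 ]
[100, 146, 44, 98, 1753] [ 0.4646 -0.102 ] [0.13  0.034] yaw 3.78 z [0.0266 0.0349]
[43, 154, 27, 80, 1405] [ 0.4603 -0.0138] [0.006 0.11 ] yaw -11.5 z [0.0293 0.0413]
flange 1109 [-0.00314522  0.00526386  0.07110773]
[ 0.51587303 -0.27847626  0.24749179]
```

View pics/w5.png

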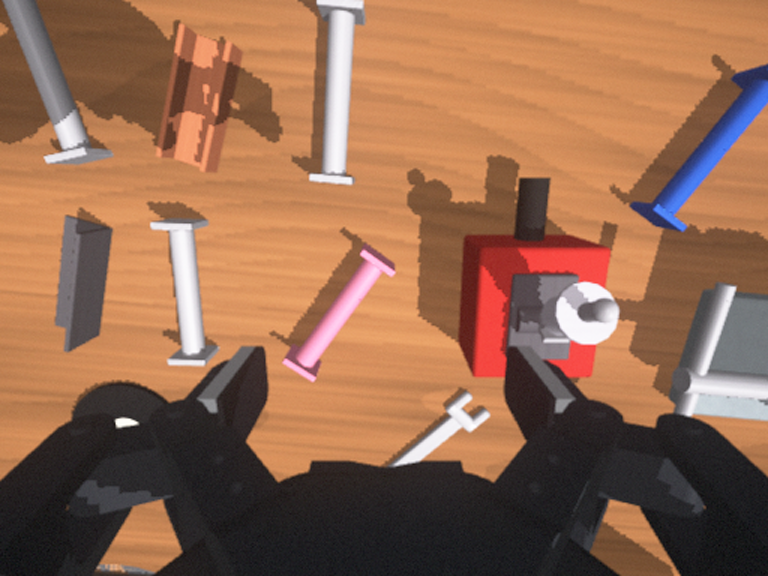

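Lever at px (590,310) now leans to the far side and the flange depth matches "down". The three steel bars sit at px (50,90), (340,90) and (187,290), each 130 mm long and 34 mm wide, with tops at 35 mm. The pink bar at (340,310) and blue bar at (710,150) are excluded. Picking B at (0.637,-0.227) first.

Run:
```python
from g import *
p0,r0=now()
for z in (.12,.024): row(*down_pose([.6375,-.2268,z],np.deg2rad(.3)),p0,r0)
```

```text
{'dx': 1.014, 'dy': 0.431, 'dz': -1.012, 'ax': 0.0, 'ay': -0.002, 'az': -0.059}
{'dx': 1.014, 'dy': 0.431, 'dz': -1.812, 'ax': 0.0, 'ay': -0.002, 'az': -0.059}
```

Call:
jog_arm --increments '[{"dx": 0.4,"dy": 0.2,"dz": -0.3,"ax": 0.0,"ay": -0.002,"az": -0.059,"gripper": 1.0},{"dx": 0.8,"dy": 0.431,"dz": -0.5,"ax": 0.0,"ay": -0.002,"az": -0.059,"gripper": 1.0},{"dx": 1.0,"dy": 0.431,"dz": -0.8,"ax": 0.0,"ay": -0.002,"az": -0.059,"gripper": 1.0},{"dx": 1.0,"dy": 0.431,"dz": -0.8,"ax": 0.0,"ay": -0.002,"az": -0.059,"gripper": 1.0},{"dx": 1.0,"dy": 0.431,"dz": -0.8,"ax": 0.0,"ay": -0.002,"az": -0.059,"gripper": 1.0}]'

```text
time: 7.8
eef_pos: [0.6352, -0.2264, 0.1474]
tcp_rot: [1.0, 0.003, -0.003, -0.002]
contact_force: [0.2, -0.4, -0.1]
opening: 1.0
finger_force: 0.0
```

Run:
```python
from bars import *
c=cam('wrist');bars(c);save(c,'w6.png',None,1);p0,r0=now()
print(p0)
for z in (.024,): row(*down_pose([.6375,-.2268,z],np.deg2rad(.3)),p0,r0)
```

```text
[237, 116, 40, 139, 3149] [ 0.6391 -0.2268] [0.129 0.033] yaw 0.45 z [0.0271 0.0352]
[0, 120, 74, 140, 3162] [0.6337 0.0008] [0.129 0.035] yaw 15.39 z [0.0246 0.0341]
[ 0.63523718 -0.22726022  0.14976284]
{'dx': 0.019, 'dy': 0.004, 'dz': -0.998, 'ax': -0.001, 'ay': -0.002, 'az': 0.0}
```

View pics/w6.png

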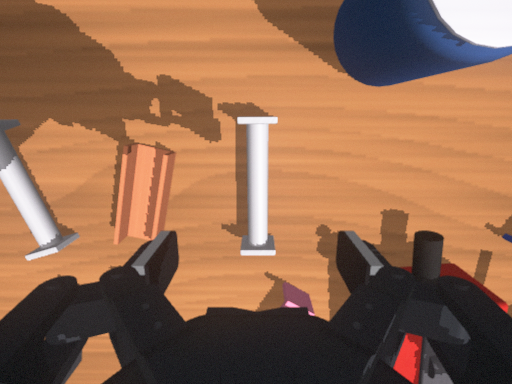

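Bar B at px (257,185) lies centred between the fingers. Descending.

Call:
jog_arm --increments '[{"dx": 0.026,"dy": 0.004,"dz": -0.4,"ax": 0.0,"ay": -0.002,"az": 0.001,"gripper": 1.0},{"dx": 0.026,"dy": 0.004,"dz": -0.7,"ax": 0.0,"ay": -0.002,"az": 0.001,"gripper": 1.0},{"dx": 0.026,"dy": 0.004,"dz": -0.9,"ax": 0.0,"ay": -0.002,"az": 0.001,"gripper": 1.0},{"dx": 0.026,"dy": 0.004,"dz": -0.998,"ax": 0.0,"ay": -0.002,"az": 0.001,"gripper": 1.0},{"dx": 0.026,"dy": 0.004,"dz": -0.998,"ax": 0.0,"ay": -0.002,"az": 0.001,"gripper": 1.0}]'

```text
time: 8.35
eef_pos: [0.6378, -0.227, 0.0313]
tcp_rot: [1.0, 0.002, 0.001, -0.001]
contact_force: [-0.6, 0.1, 0.4]
opening: 0.996
finger_force: 0.0
```

Call:
jog_arm --increments '[{"dx": 0.0,"dy": 0.0,"dz": 0.0,"ax": 0.0,"ay": 0.0,"az": 0.0,"gripper": -0.3},{"dx": 0.0,"dy": 0.0,"dz": 0.0,"ax": 0.0,"ay": 0.0,"az": 0.0,"gripper": -1.0},{"dx": 0.0,"dy": 0.0,"dz": 0.0,"ax": 0.0,"ay": 0.0,"az": 0.0,"gripper": -1.0},{"dx": 0.0,"dy": 0.0,"dz": 0.0,"ax": 0.0,"ay": 0.0,"az": 0.0,"gripper": -1.0},{"dx": 0.0,"dy": 0.0,"dz": 0.0,"ax": 0.0,"ay": 0.0,"az": 0.0,"gripper": -1.0},{"dx": 0.0,"dy": 0.0,"dz": 0.0,"ax": 0.0,"ay": 0.0,"az": 0.0,"gripper": -1.0},{"dx": 0.0,"dy": 0.0,"dz": 0.0,"ax": 0.0,"ay": 0.0,"az": 0.0,"gripper": -1.0},{"dx": 0.0,"dy": 0.0,"dz": 0.0,"ax": 0.0,"ay": 0.0,"az": 0.0,"gripper": -1.0},{"dx": 0.0,"dy": 0.0,"dz": 0.0,"ax": 0.0,"ay": 0.0,"az": 0.0,"gripper": -1.0}]' --force 90

```text
time: 9.25
eef_pos: [0.6392, -0.2262, 0.0326]
tcp_rot: [1.0, 0.003, 0.002, -0.0]
contact_force: [-1.9, 0.2, 5.8]
opening: 0.194
finger_force: 88.0
```

Run:
```python
from g import *
import pickle
s=get_state();print(s['eef_pos'],s['opening'],s['contact_force'])
b=pickle.load(open('top.pkl','rb'));W=b['W'];f=b['frame'].astype(int)
s=np.s_[150:225,90:215];w=W[s].reshape(-1,3);col=f[s].reshape(-1,3)
m=(col[:,0]>col[:,2]+50)&(w[:,2]<.03)&(w[:,2]>.004);r=cv2.minAreaRect(w[m][:,:2].astype(np.float32));print(r)
yaw=np.deg2rad(5.3);q=R.from_euler('z',-yaw).apply(w-[r[0][0],r[0][1],0])
br=(col[:,2]>col[:,0]+60)&(col[:,1]>col[:,0]+40)&(w[:,2]>.018)&(w[:,2]<.035)&(abs(q[:,0])<.028)
print('shaft y',np.sort(q[br][:,1]).round(3))
pr=(w[:,2]>.094)&(np.ptp(col,axis=1)<45);
print('prong tips'); print(q[pr][np.argsort(q[pr][:,1])].round(3).tolist())
```

```text
[ 0.63918314 -0.22622821  0.03261435] 0.1943967024156271 [-1.92750805  0.21709663  5.82501608]
((0.5202593207359314, 0.2709447145462036), (0.10062146931886673, 0.2902235984802246), 4.911203384399414)
shaft y [-0.13  -0.13  -0.13  -0.129 -0.129 -0.129 -0.128 -0.128 -0.128 -0.128
 -0.128 -0.127 -0.127 -0.126 -0.061 -0.06  -0.06  -0.06  -0.06  -0.059
 -0.059 -0.059 -0.059 -0.058 -0.058 -0.058 -0.058 -0.058 -0.058 -0.057
 -0.057 -0.057 -0.057 -0.056 -0.056  0.009  0.01   0.01   0.01   0.011
  0.011  0.011  0.011  0.011  0.011  0.012  0.012  0.012  0.012  0.012
  0.013  0.013  0.013  0.013  0.013  0.014  0.014  0.028  0.079  0.079
  0.079  0.079  0.079  0.079  0.079  0.08   0.08   0.08   0.08   0.08
  0.081  0.081  0.081  0.082  0.082  0.083  0.083  0.083  0.084  0.084
  0.084  0.084  0.085  0.085]
prong tips
[[-0.042, -0.093, 0.1], [0.038, -0.091, 0.098], [0.035, -0.09, 0.098], [-0.034, -0.09, 0.098], [0.033, -0.09, 0.095], [-0.037, -0.09, 0.097], [-0.041, -0.09, 0.098], [0.041, -0.088, 0.101], [0.034, -0.088, 0.103], [0.038, -0.088, 0.099], [-0.042, -0.087, 0.104], [-0.037, -0.087, 0.09
[... 1633 characters left out ...]
1], [-0.031, 0.06, 0.095], [-0.041, 0.06, 0.096], [0.039, 0.113, 0.095], [-0.033, 0.118, 0.095], [-0.04, 0.118, 0.096], [0.042, 0.119, 0.096], [0.036, 0.119, 0.095], [0.034, 0.12, 0.105], [-0.033, 0.121, 0.095], [-0.043, 0.121, 0.096], [-0.036, 0.121, 0.095], [-0.039, 0.121, 0.095], [0.039, 0.122, 0.097], [0.033, 0.122, 0.095], [0.034, 0.123, 0.105], [-0.037, 0.123, 0.099], [-0.042, 0.124, 0.109], [-0.033, 0.124, 0.097], [-0.043, 0.124, 0.097], [0.038, 0.124, 0.1], [0.043, 0.126, 0.095], [-0.037, 0.126, 0.102], [-0.034, 0.126, 0.101], [-0.043, 0.126, 0.101], [0.042, 0.127, 0.1], [0.036, 0.128, 0.099], [0.039, 0.128, 0.099], [-0.037, 0.128, 0.104], [-0.04, 0.129, 0.103], [-0.033, 0.129, 0.1]]
```

Stations come out at -105, -35, +35 and +105 mm along the jig from its centre (0.520,0.271), yaw about 5.1°. All the shaft readings agree. Lifting and carrying.

Call:
jog_arm --increments '[{"dx": 0.0,"dy": 0.0,"dz": 0.3,"ax": 0.0,"ay": 0.0,"az": 0.0,"gripper": -1.0},{"dx": 0.0,"dy": 0.0,"dz": 0.65,"ax": 0.0,"ay": 0.0,"az": 0.0,"gripper": -1.0},{"dx": 0.0,"dy": 0.0,"dz": 1.0,"ax": 0.0,"ay": 0.0,"az": 0.0,"gripper": -1.0},{"dx": -0.2,"dy": 0.3,"dz": 1.0,"ax": 0.0,"ay": 0.0,"az": 0.02,"gripper": -1.0},{"dx": -0.4,"dy": 0.6,"dz": 1.0,"ax": 0.0,"ay": 0.0,"az": 0.053,"gripper": -1.0},{"dx": -0.6,"dy": 1.0,"dz": 1.0,"ax": 0.0,"ay": 0.0,"az": 0.053,"gripper": -1.0},{"dx": -0.6,"dy": 1.0,"dz": 1.0,"ax": 0.0,"ay": 0.0,"az": 0.053,"gripper": -1.0}]'

```text
time: 9.95
eef_pos: [0.562, -0.1008, 0.1482]
tcp_rot: [0.999, 0.046, -0.002, -0.003]
contact_force: [-0.6, 0.3, -2.5]
opening: 0.192
finger_force: 88.7
```

Call:
jog_arm --increments '[{"dx": 0.0,"dy": 0.3,"dz": 0.2,"ax": 0.0,"ay": 0.0,"az": 0.0,"gripper": -1.0},{"dx": -0.1,"dy": 0.65,"dz": 0.3,"ax": 0.0,"ay": 0.0,"az": 0.0,"gripper": -1.0},{"dx": -0.15,"dy": 1.0,"dz": 0.3,"ax": 0.0,"ay": 0.0,"az": 0.0,"gripper": -1.0},{"dx": -0.15,"dy": 1.0,"dz": 0.3,"ax": 0.0,"ay": 0.0,"az": 0.0,"gripper": -1.0},{"dx": -0.15,"dy": 1.0,"dz": 0.3,"ax": 0.0,"ay": 0.0,"az": 0.0,"gripper": -1.0}]'

```text
time: 10.45
eef_pos: [0.5482, 0.0147, 0.1864]
tcp_rot: [0.999, 0.046, 0.001, -0.0]
contact_force: [-0.5, -0.4, -2.3]
opening: 0.196
finger_force: 88.9
```

Call:
jog_arm --increments '[{"dx": 0.0,"dy": 0.3,"dz": 0.0,"ax": 0.0,"ay": 0.0,"az": 0.0,"gripper": -1.0},{"dx": -0.1,"dy": 0.6,"dz": 0.0,"ax": 0.0,"ay": 0.0,"az": 0.0,"gripper": -1.0},{"dx": -0.15,"dy": 0.8,"dz": 0.0,"ax": 0.0,"ay": 0.0,"az": 0.0,"gripper": -1.0},{"dx": -0.15,"dy": 0.8,"dz": 0.0,"ax": 0.0,"ay": 0.0,"az": 0.0,"gripper": -1.0},{"dx": -0.15,"dy": 0.8,"dz": 0.0,"ax": 0.0,"ay": 0.0,"az": 0.0,"gripper": -1.0}]'

```text
time: 10.95
eef_pos: [0.5309, 0.1091, 0.1867]
tcp_rot: [0.999, 0.045, 0.001, -0.0]
contact_force: [0.3, -0.5, -2.0]
opening: 0.199
finger_force: 89.1
```

Run:
```python
from bars import *
c=cam('wrist');pickle.dump(c,open('w.pkl','wb'));save(c,'w7.png',None,1.5)
s=get_state();print(s['eef_pos'],s['tcp_rot'].round(4),s['contact_force'],s['opening'])
W=c['W'];f=c['frame'].astype(int)
m=(f[...,0]>f[...,2]+50)&(W[...,2]<.03)&(W[...,2]>.004);print(m.sum(),cv2.minAreaRect(W[m][:,:2].astype(np.float32)),np.nanmedian(W[m][:,2]))
```

```text
[0.531046   0.10873316 0.18684271] [ 9.99e-01  4.42e-02  1.30e-03 -3.00e-04] [-0.61491847 -0.51775725 -2.37661159] 0.1940380792273804
11994 ((0.5243127346038818, 0.2689566910266876), (0.09807036817073822, 0.27589187026023865), 5.019093990325928) 0.012886468616598312
```

View pics/w7.png

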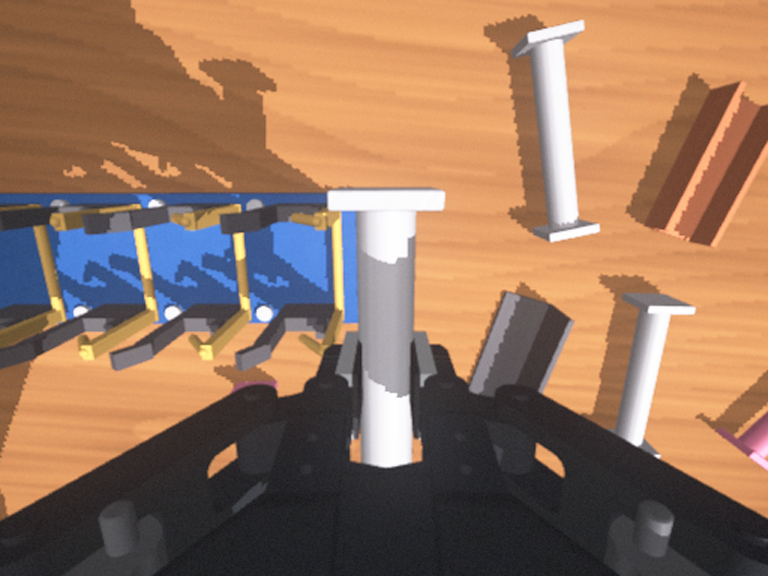

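The bar sits between the pads at px (387,330), with its front plate at (387,200). The jig is at the left. Now measuring the bar in the hand and the jig from this view.

```bash
cat > fit.py <<'E'
from bars import *
def inhand(c,p,r):
    W=c['W'].reshape(-1,3);f=c['frame'].reshape(-1,3).astype(int)
    t=r.inv().apply(W-p)
    ok=(np.ptp(f,axis=1)<40)&(f.mean(1)>60)&(abs(t[:,1])<.022)&(t[:,0]>.014)&(t[:,0]<.056)&(t[:,2]<.06)&(t[:,2]>-.02)
    q=t[ok];b=np.round(q[:,0],2)
    for k in np.unique(b):
        s=q[b==k]; print('x',k,'ymid',round((np.percentile(s[:,1],2)+np.percentile(s[:,1],98))/2,4),'ztop',round(np.percentile(s[:,2],3),4),len(s))
def jig(c,c0=(.520,.271),yaw=np.deg2rad(5.1)):
    w=c['W'].reshape(-1,3);col=c['frame'].reshape(-1,3).astype(int)
    q=R.from_euler('z',-yaw).apply(w-[*c0,0])
    bx=(abs(q[:,0])<.07)&(abs(q[:,1])<.17)
    br=bx&(col[:,2]>col[:,0]+60)&(col[:,1]>col[:,0]+40)&(w[:,2]>.02)&(w[:,2]<.032)&(abs(q[:,0])<.03)
    for s in (-.128,-.058,.012,.082):
        m=br&(abs(q[:,1]-s)<.012)
        if m.sum()>15: print('shaft',s,'front/back y',[ (round(float(np.median(q[m&k][:,1])),4),int((m&k).sum())) for k in (q[:,0]>.01,q[:,0]<0)],'z',np.percentile(w[m][:,2],90).round(4))
    pr=bx&(w[:,2]>.04)&(w[:,2]<.12)&(np.ptp(col,axis=1)<50)&(col.mean(1)<140)
    for x in (-.038,.038):
        for s in (-.105,-.035,.035,.105):
            m=pr&(abs(q[:,0]-x)<.02)&(q[:,1]-s>.006)&(q[:,1]-s<.04)
            if m.sum()>15: print('prong',x,s,'ymin',np.percentile(q[m][:,1]-s,[2,10]).round(4),'x',np.percentile(q[m][:,0],[3,97]).round(4),'zmax',np.percentile(w[m][:,2],98).round(4),m.sum())
    bl=bx&(col[:,0]>col[:,2]+50)&(w[:,2]<.02)&(w[:,2]>.006); print('blue x',np.percentile(q[bl][:,0],[.5,99.5]).round(4),'y',np.percentile(q[bl][:,1],[.5,99.5]).round(4),'z',np.median(w[bl][:,2]).round(4))
E
python3 - <<'E'
from fit import *
c=pickle.load(open('w.pkl','rb'));inhand(c,*now());jig(c)
t=cam('top');pickle.dump(t,open('top.pkl','wb'));print('TOP');jig(t);bars(t)
E
```

```text
x 0.01 ymid -0.0002 ztop 0.0038 66
x 0.02 ymid 0.0002 ztop 0.0042 679
x 0.03 ymid 0.0004 ztop 0.0042 710
x 0.04 ymid 0.0001 ztop 0.0044 767
x 0.05 ymid 0.0004 ztop 0.0043 819
x 0.06 ymid 0.0005 ztop 0.0042 83
shaft -0.128 front/back y [(-0.1282, 107), (-0.1281, 148)] z 0.0271
shaft -0.058 front/back y [(-0.059, 97), (-0.0589, 147)] z 0.027
shaft 0.012 front/back y [(0.0105, 128), (0.0107, 168)] z 0.0269
shaft 0.082 front/back y [(0.0805, 119), (0.0805, 181)] z 0.0268
prong -0.038 -0.105 ymin [0.0094 0.0123] x [-0.0388 -0.0288] zmax 0.1046 564
prong -0.038 -0.035 ymin [0.0102 0.012 ] x [-0.0386 -0.0288] zmax 0.1044 728
prong -0.038 0.035 ymin [0.0083 0.0116] x [-0.0387 -0.0288] zmax 0.1001 837
prong 0.038 -0.105 ymin [0.0071 0.0109] x [0.0372 0.0469] zmax 0.1045 580
prong 0.038 -0.035 ymin [0.0098 0.012 ] x [0.0372 0.0468] zmax 0.1047 766
prong 0.038 0.035 ymin [0.0084 0.0116] x [0.0372 0.0469] zmax 0.0874 474
blue x [-0.0417  0.053 ] y [-0.1395  0.1294] z 0.0129
TOP
shaft 0.012 front/back y [(0.012, 8), (0.0105, 12)] z 0.0282
shaft 0.082 front/back y [(0.0824, 8), (0.0802, 8)] z 0.0281
prong -0.038 -0.035 ymin [0.0091 0.0096] x [-0.0426 -0.0338] zmax 0.1052 34
prong -0.038 0.035 ymin [0.0084 0.01  ] x [-0.0433 -0.0324] zmax 0.1033 38
prong -0.038 0.105 ymin [0.0074 0.0103] x [-0.043  -0.0323] zmax 0.1055 39
prong 0.038 -0.035 ymin [0.0088 0.0101] x [0.033  0.0411] zmax 0.1058 35
prong 0.038 0.035 ymin [0.0066 0.0095] x [0.0316 0.0428] zmax 0.106 42
prong 0.038 0.105 ymin [0.0083 0.0095] x [0.0327 0.0422] zmax 0.1062 39
blue x [-0.0487  0.0467] y [-0.0193  0.1428] z 0.0113
[225, 146, 19, 39, 235] [0.6305 0.0011] [0.133 0.03 ] yaw 17.17 z [0.0255 0.0341]
[259, 195, 12, 39, 236] [ 0.461 -0.104] [0.13 0.03] yaw 4.27 z [0.0257 0.0362]
```

Call:
jog_arm --increments '[{"dx": 0.01,"dy": 0.25,"dz": 0.0,"ax": 0.0,"ay": 0.0,"az": 0.0,"gripper": -1.0},{"dx": 0.01,"dy": 0.48,"dz": 0.0,"ax": 0.0,"ay": 0.0,"az": 0.0,"gripper": -1.0},{"dx": 0.01,"dy": 0.48,"dz": -0.25,"ax": 0.0,"ay": 0.0,"az": 0.0,"gripper": -1.0},{"dx": 0.01,"dy": 0.48,"dz": -0.25,"ax": 0.0,"ay": 0.0,"az": 0.0,"gripper": -1.0},{"dx": 0.01,"dy": 0.48,"dz": -0.25,"ax": 0.0,"ay": 0.0,"az": 0.0,"gripper": -1.0}]'

```text
time: 11.55
eef_pos: [0.5315, 0.1664, 0.1565]
tcp_rot: [0.999, 0.044, 0.0, -0.0]
contact_force: [0.0, -0.2, -1.9]
opening: 0.203
finger_force: 89.2
```

Run:
```python
from fit import *
c=cam('wrist');save(c,'w8.png',None,1.5);inhand(c,*now());jig(c)
p0,r0=now();print(p0,r0.as_quat().round(4),R.from_euler('z',-np.deg2rad(5.1)).apply(p0-[.52,.271,0]))
```

```text
x 0.01 ymid 0.0005 ztop 0.0054 70
x 0.02 ymid 0.0007 ztop 0.0053 699
x 0.03 ymid -0.0041 ztop 0.0054 746
x 0.04 ymid -0.0058 ztop 0.0055 885
x 0.05 ymid 0.0006 ztop 0.0055 839
x 0.06 ymid 0.0006 ztop 0.0055 86
shaft -0.128 front/back y [(-0.127, 114), (-0.1275, 172)] z 0.027
shaft -0.058 front/back y [(-0.0584, 139), (-0.0583, 174)] z 0.027
shaft 0.012 front/back y [(0.0109, 103), (0.0111, 196)] z 0.0268
shaft 0.082 front/back y [(0.0805, 158), (0.0806, 215)] z 0.0268
prong -0.038 -0.035 ymin [0.0104 0.0122] x [-0.0387 -0.0289] zmax 0.1046 835
prong -0.038 0.035 ymin [0.0105 0.012 ] x [-0.0389 -0.029 ] zmax 0.1043 1074
prong -0.038 0.105 ymin [0.0068 0.0092] x [-0.0389 -0.029 ] zmax 0.0654 376
prong 0.038 -0.105 ymin [0.0136 0.0148] x [0.0372 0.0468] zmax 0.1051 373
prong 0.038 -0.035 ymin [0.0075 0.0116] x [0.0371 0.0467] zmax 0.1047 866
prong 0.038 0.035 ymin [0.0109 0.012 ] x [0.037  0.0467] zmax 0.1047 1164
prong 0.038 0.105 ymin [0.0063 0.0064] x [0.043  0.0468] zmax 0.0473 36
blue x [-0.0421  0.0532] y [-0.1429  0.1428] z 0.0129
[0.5323385  0.16653755 0.15767756] [ 9.99e-01  4.40e-02  1.50e-03 -5.00e-04] [ 0.00300353 -0.10514571  0.15767756]
```

View pics/w8.png

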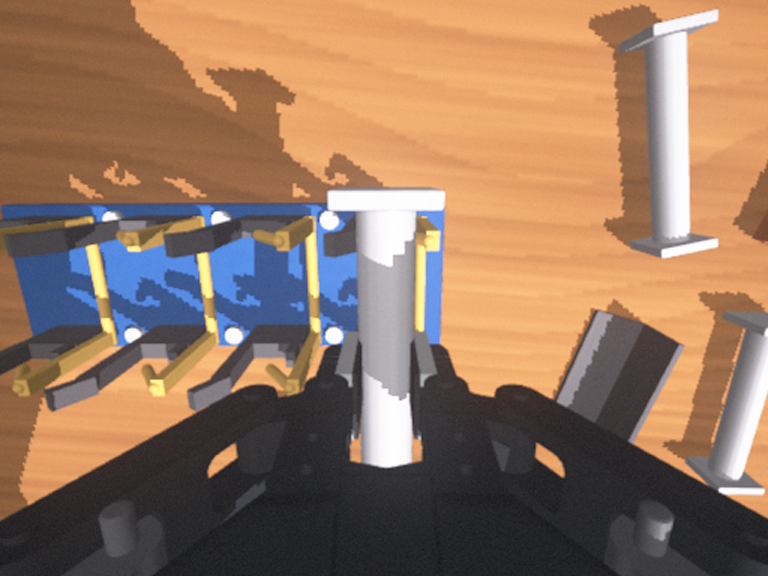

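The bar is centred over the first station's slot, px (387,300), with the prong at left and the brass jaw at right. Shifting +0.7 mm in y and descending to just above the beak.

Call:
jog_arm --increments '[{"dx": 0.0,"dy": 0.006,"dz": -0.1,"ax": 0.0,"ay": 0.0,"az": 0.0,"gripper": -1.0},{"dx": 0.0,"dy": 0.006,"dz": -0.2,"ax": 0.0,"ay": 0.0,"az": 0.0,"gripper": -1.0},{"dx": 0.0,"dy": 0.006,"dz": -0.3,"ax": 0.0,"ay": 0.0,"az": 0.0,"gripper": -1.0},{"dx": 0.0,"dy": 0.006,"dz": -0.4,"ax": 0.0,"ay": 0.0,"az": 0.0,"gripper": -1.0},{"dx": 0.0,"dy": 0.006,"dz": -0.47,"ax": 0.0,"ay": 0.0,"az": 0.0,"gripper": -1.0},{"dx": 0.0,"dy": 0.006,"dz": -0.47,"ax": 0.0,"ay": 0.0,"az": 0.0,"gripper": -1.0}]'

```text
time: 12.2
eef_pos: [0.5306, 0.1683, 0.0989]
tcp_rot: [0.999, 0.045, -0.0, -0.001]
contact_force: [-0.6, -0.1, -3.1]
opening: 0.2
finger_force: 89.1
```

Call:
jog_arm --increments '[{"dx": 0.0,"dy": 0.0,"dz": -0.05,"ax": 0.0,"ay": 0.0,"az": 0.0,"gripper": -1.0},{"dx": 0.0,"dy": 0.0,"dz": -0.1,"ax": 0.0,"ay": 0.0,"az": 0.0,"gripper": -1.0},{"dx": 0.0,"dy": 0.0,"dz": -0.15,"ax": 0.0,"ay": 0.0,"az": 0.0,"gripper": -1.0}]' --force 115

```text
time: 12.5
eef_pos: [0.533, 0.1694, 0.0839]
tcp_rot: [0.999, 0.045, 0.003, -0.002]
contact_force: [0.2, 3.3, -2.3]
opening: 0.188
finger_force: 114.6
```

Call:
jog_arm --increments '[{"dx": 0.0,"dy": 0.0,"dz": -0.03,"ax": 0.0,"ay": 0.0,"az": 0.0,"gripper": -1.0},{"dx": 0.0,"dy": 0.0,"dz": -0.06,"ax": 0.0,"ay": 0.0,"az": 0.0,"gripper": -1.0},{"dx": 0.0,"dy": 0.0,"dz": -0.09,"ax": 0.0,"ay": 0.0,"az": 0.0,"gripper": -1.0},{"dx": 0.0,"dy": 0.0,"dz": -0.09,"ax": 0.0,"ay": 0.0,"az": 0.0,"gripper": -1.0}]'

```text
time: 12.9
eef_pos: [0.5315, 0.1676, 0.0714]
tcp_rot: [0.999, 0.045, 0.001, 0.0]
contact_force: [-0.3, 0.4, -2.6]
opening: 0.189
finger_force: 114.0
```

Call:
jog_arm --increments '[{"dx": 0.0,"dy": 0.0,"dz": -0.015,"ax": 0.0,"ay": 0.0,"az": 0.0,"gripper": -1.0},{"dx": 0.0,"dy": 0.0,"dz": -0.03,"ax": 0.0,"ay": 0.0,"az": 0.0,"gripper": -1.0},{"dx": 0.0,"dy": 0.0,"dz": -0.03,"ax": 0.0,"ay": 0.0,"az": 0.0,"gripper": -1.0}]'

```text
time: 13.2
eef_pos: [0.5323, 0.1679, 0.0706]
tcp_rot: [0.999, 0.045, 0.001, -0.0]
contact_force: [-3.9, -2.1, 6.5]
opening: 0.188
finger_force: 115.3
```

Call:
jog_arm --increments '[{"dx": 0.0,"dy": 0.0,"dz": -0.01,"ax": 0.0,"ay": 0.0,"az": 0.0,"gripper": -1.0},{"dx": 0.0,"dy": 0.0,"dz": -0.01,"ax": 0.0,"ay": 0.0,"az": 0.0,"gripper": -1.0},{"dx": 0.0,"dy": 0.0,"dz": 0.0,"ax": 0.0,"ay": 0.0,"az": 0.0,"gripper": 0.0},{"dx": 0.0,"dy": 0.0,"dz": 0.0,"ax": 0.0,"ay": 0.0,"az": 0.0,"gripper": 0.0},{"dx": 0.0,"dy": 0.0,"dz": 0.0,"ax": 0.0,"ay": 0.0,"az": 0.0,"gripper": 0.0},{"dx": 0.0,"dy": 0.0,"dz": 0.0,"ax": 0.0,"ay": 0.0,"az": 0.0,"gripper": 0.0},{"dx": 0.0,"dy": 0.0,"dz": 0.0,"ax": 0.0,"ay": 0.0,"az": 0.0,"gripper": 0.0}]'

```text
time: 13.9
eef_pos: [0.5318, 0.1683, 0.0683]
tcp_rot: [0.999, 0.045, 0.001, -0.001]
contact_force: [0.1, 0.2, 0.0]
opening: 0.503
finger_force: 0.0
```

Call:
jog_arm --increments '[{"dx": 0.0,"dy": 0.0,"dz": 0.3,"ax": 0.0,"ay": 0.0,"az": 0.0,"gripper": 0.0},{"dx": 0.0,"dy": 0.0,"dz": 0.6,"ax": 0.0,"ay": 0.0,"az": 0.0,"gripper": 0.0},{"dx": 0.0,"dy": 0.0,"dz": 1.0,"ax": 0.0,"ay": 0.0,"az": 0.0,"gripper": 1.0},{"dx": 0.0,"dy": -0.4,"dz": 1.0,"ax": 0.0,"ay": 0.0,"az": 0.0,"gripper": 1.0},{"dx": 0.0,"dy": -0.8,"dz": 1.0,"ax": 0.0,"ay": 0.0,"az": 0.0,"gripper": 1.0},{"dx": 0.0,"dy": -1.0,"dz": 1.0,"ax": 0.0,"ay": 0.0,"az": 0.0,"gripper": 1.0},{"dx": 0.0,"dy": -1.0,"dz": 1.0,"ax": 0.0,"ay": 0.0,"az": 0.0,"gripper": 1.0}]'

```text
time: 14.6
eef_pos: [0.5319, 0.0458, 0.1886]
tcp_rot: [0.999, 0.043, 0.002, -0.0]
contact_force: [-0.2, 1.7, 0.2]
opening: 0.998
finger_force: 0.0
```

```bash
cat > seat.py <<'E'
from fit import *
def seat(c,c0=(.523,.271),yaw=np.deg2rad(5.1)):
    w=c['W'].reshape(-1,3);col=c['frame'].reshape(-1,3).astype(int)
    q=R.from_euler('z',-yaw).apply(w-[*c0,0]); 
    for s in (-.105,-.035,.035,.105):
        m=(abs(q[:,0])<.028)&(abs(q[:,1]-s)<.012)&(w[:,2]>.035)&(w[:,2]<.12)
        m2=(abs(abs(q[:,0])-.038)<.008)&(q[:,1]-s>-.035)&(q[:,1]-s<-.0)&(w[:,2]>.075)&(col[:,2]>col[:,0]+60)
        print('seat',s,m.sum(),np.percentile(w[m][:,2],[10,90]).round(4) if m.sum()>5 else '', [np.percentile(w[m&k][:,2],90).round(4) for k in (q[:,0]>.01,q[:,0]<-.01) if (m&k).sum()>5],'brass ymax',np.percentile(q[m2][:,1]-s,97).round(4) if m2.sum()>3 else '')
E
python3 - <<'E'
from seat import *
c=cam('wrist');bars(c);seat(c);pickle.dump(c,open('w.pkl','wb'))
t=cam('top');seat(t);bars(t);print(now()[0])
E
```

```text
[279, 8, 58, 148, 3165] [0.633  0.0023] [0.13  0.034] yaw 17.1 z [0.027  0.0353]
[288, 208, 35, 86, 316] [ 0.4601 -0.0136] [0.004 0.109] yaw -11.57 z [0.041  0.0421]
seat -0.105 1313 [0.0581 0.066 ] [np.float64(0.0661), np.float64(0.066)] brass ymax -0.0089
seat -0.035 0  [] brass ymax -0.0103
seat 0.035 0  [] brass ymax -0.0225
seat 0.105 0  [] brass ymax 
seat -0.105 12 [0.0556 0.0655] [np.float64(0.0655)] brass ymax 
seat -0.035 0  [] brass ymax -0.009
seat 0.035 0  [] brass ymax -0.0086
seat 0.105 0  [] brass ymax -0.0105
[27, 103, 16, 28, 164] [0.7973 0.6888] [0.112 0.044] yaw 32.32 z [0.0367 0.0441]
[259, 195, 12, 39, 233] [ 0.4608 -0.1042] [0.13 0.03] yaw 4.38 z [0.0251 0.0335]
[0.53174894 0.04817843 0.18835507]
```

Bar seated: its top is at 66 mm on both sides and the jaw is back at rest. Next bar A.

Run:
```python
from g import *
p0,r0=now()
for z in (.1,.026): row(*down_pose([.633,.0022,z],np.deg2rad(17.1)),p0,r0)
```

```text
{'dx': 0.844, 'dy': -0.383, 'dz': -0.686, 'ax': -0.001, 'ay': 0.002, 'az': 0.134}
{'dx': 0.844, 'dy': -0.383, 'dz': -1.303, 'ax': -0.001, 'ay': 0.002, 'az': 0.134}
```

Call:
jog_arm --increments '[{"dx": 0.4,"dy": -0.2,"dz": -0.2,"ax": 0.0,"ay": 0.002,"az": 0.07,"gripper": 1.0},{"dx": 0.75,"dy": -0.383,"dz": -0.4,"ax": 0.0,"ay": 0.002,"az": 0.134,"gripper": 1.0},{"dx": 0.844,"dy": -0.383,"dz": -0.686,"ax": 0.0,"ay": 0.002,"az": 0.134,"gripper": 1.0},{"dx": 0.844,"dy": -0.383,"dz": -0.686,"ax": 0.0,"ay": 0.002,"az": 0.134,"gripper": 1.0},{"dx": 0.844,"dy": -0.383,"dz": -0.686,"ax": 0.0,"ay": 0.002,"az": 0.134,"gripper": 1.0}]'

```text
time: 15.2
eef_pos: [0.6321, 0.0038, 0.1039]
tcp_rot: [0.989, 0.15, -0.002, -0.002]
contact_force: [-0.9, -0.2, 0.5]
opening: 0.999
finger_force: 0.0
```

Run:
```python
from bars import *
c=cam('wrist');bars(c);p0,r0=now();print(p0)
row(*down_pose([.633,.0022,.026],np.deg2rad(17.1)),p0,r0)
```

```text
[235, 121, 49, 164, 4531] [0.6333 0.0021] [0.129 0.033] yaw 17.28 z [0.0271 0.0352]
[0.63294461 0.00372323 0.10626922]
{'dx': 0.0, 'dy': -0.013, 'dz': -0.619, 'ax': -0.001, 'ay': -0.001, 'az': -0.002}
```

Call:
jog_arm --increments '[{"dx": 0.004,"dy": -0.013,"dz": -0.25,"ax": 0.0,"ay": 0.0,"az": 0.0,"gripper": 1.0},{"dx": 0.004,"dy": -0.013,"dz": -0.45,"ax": 0.0,"ay": 0.0,"az": 0.0,"gripper": 1.0},{"dx": 0.004,"dy": -0.013,"dz": -0.62,"ax": 0.0,"ay": 0.0,"az": 0.0,"gripper": 1.0},{"dx": 0.004,"dy": -0.013,"dz": -0.62,"ax": 0.0,"ay": 0.0,"az": 0.0,"gripper": 1.0}]'

```text
time: 15.65
eef_pos: [0.6321, 0.002, 0.0316]
tcp_rot: [0.989, 0.15, -0.001, -0.001]
contact_force: [-0.0, -0.1, -0.0]
opening: 1.001
finger_force: 0.0
```

Call:
jog_arm --increments '[{"dx": 0.0,"dy": 0.0,"dz": 0.0,"ax": 0.0,"ay": 0.0,"az": 0.0,"gripper": -0.3},{"dx": 0.0,"dy": 0.0,"dz": 0.0,"ax": 0.0,"ay": 0.0,"az": 0.0,"gripper": -1.0},{"dx": 0.0,"dy": 0.0,"dz": 0.0,"ax": 0.0,"ay": 0.0,"az": 0.0,"gripper": -1.0},{"dx": 0.0,"dy": 0.0,"dz": 0.0,"ax": 0.0,"ay": 0.0,"az": 0.0,"gripper": -1.0},{"dx": 0.0,"dy": 0.0,"dz": 0.0,"ax": 0.0,"ay": 0.0,"az": 0.0,"gripper": -1.0},{"dx": 0.0,"dy": 0.0,"dz": 0.0,"ax": 0.0,"ay": 0.0,"az": 0.0,"gripper": -1.0},{"dx": 0.0,"dy": 0.0,"dz": 0.0,"ax": 0.0,"ay": 0.0,"az": 0.0,"gripper": -1.0},{"dx": 0.0,"dy": 0.0,"dz": 0.0,"ax": 0.0,"ay": 0.0,"az": 0.0,"gripper": -1.0},{"dx": 0.0,"dy": 0.0,"dz": 0.0,"ax": 0.0,"ay": 0.0,"az": 0.0,"gripper": -1.0}]' --force 110

```text
time: 16.55
eef_pos: [0.6342, 0.001, 0.0334]
tcp_rot: [0.989, 0.149, 0.0, -0.001]
contact_force: [-1.8, 1.4, 6.6]
opening: 0.19
finger_force: 107.6
```

Call:
jog_arm --increments '[{"dx": 0.0,"dy": 0.0,"dz": 0.3,"ax": 0.0,"ay": 0.0,"az": 0.0,"gripper": -1.0},{"dx": 0.0,"dy": 0.0,"dz": 0.6,"ax": 0.0,"ay": 0.0,"az": 0.0,"gripper": -1.0},{"dx": -0.1,"dy": 0.0,"dz": 1.0,"ax": 0.0,"ay": 0.0,"az": 0.0,"gripper": -1.0},{"dx": -0.3,"dy": 0.3,"dz": 1.0,"ax": 0.0,"ay": 0.0,"az": -0.06,"gripper": -1.0},{"dx": -0.6,"dy": 0.6,"dz": 1.0,"ax": 0.0,"ay": 0.0,"az": -0.135,"gripper": -1.0},{"dx": -0.8,"dy": 0.9,"dz": 1.0,"ax": 0.0,"ay": 0.0,"az": -0.135,"gripper": -1.0},{"dx": -0.8,"dy": 0.9,"dz": 1.0,"ax": 0.0,"ay": 0.0,"az": -0.135,"gripper": -1.0},{"dx": -0.8,"dy": 0.9,"dz": 1.0,"ax": 0.0,"ay": 0.0,"az": -0.135,"gripper": -1.0}]'

```text
time: 17.35
eef_pos: [0.5363, 0.1096, 0.1509]
tcp_rot: [0.999, 0.045, -0.001, -0.001]
contact_force: [-0.4, -0.8, -2.2]
opening: 0.189
finger_force: 108.5
```

Run:
```python
from seat import *
c=cam('wrist');inhand(c,*now());p0,r0=now();print(p0)
for z in (.18,.157): row(np.array([.523,.271,0])+R.from_euler('z',5.1,degrees=True).apply([0,-.035,0])+[0,0,z],down_pose([0,0,0],np.deg2rad(5.1))[1],p0,r0)
```

```text
x 0.01 ymid -0.0001 ztop 0.0054 61
x 0.02 ymid -0.0003 ztop 0.0053 678
x 0.03 ymid -0.0001 ztop 0.0051 717
x 0.04 ymid -0.0001 ztop 0.0051 753
x 0.05 ymid -0.0 ztop 0.0052 817
x 0.06 ymid -0.0001 ztop 0.005 80
[0.53724711 0.10883838 0.15131244]
{'dx': -0.093, 'dy': 1.061, 'dz': 0.239, 'ax': -0.001, 'ay': -0.0, 'az': 0.0}
{'dx': -0.093, 'dy': 1.061, 'dz': 0.047, 'ax': -0.001, 'ay': -0.0, 'az': 0.0}
```

Call:
jog_arm --increments '[{"dx": 0.0,"dy": 0.0,"dz": 0.25,"ax": 0.0,"ay": 0.0,"az": 0.0,"gripper": -1.0},{"dx": -0.05,"dy": 0.35,"dz": 0.25,"ax": 0.0,"ay": 0.0,"az": 0.0,"gripper": -1.0},{"dx": -0.093,"dy": 0.7,"dz": 0.25,"ax": 0.0,"ay": 0.0,"az": 0.0,"gripper": -1.0},{"dx": -0.093,"dy": 1.0,"dz": 0.25,"ax": 0.0,"ay": 0.0,"az": 0.0,"gripper": -1.0},{"dx": -0.093,"dy": 1.0,"dz": 0.25,"ax": 0.0,"ay": 0.0,"az": 0.0,"gripper": -1.0},{"dx": -0.093,"dy": 1.0,"dz": 0.25,"ax": 0.0,"ay": 0.0,"az": 0.0,"gripper": -1.0}]'

```text
time: 18.0
eef_pos: [0.527, 0.2285, 0.1814]
tcp_rot: [0.999, 0.044, -0.0, -0.0]
contact_force: [-0.5, -1.0, -3.5]
opening: 0.19
finger_force: 108.8
```

Run:
```python
from seat import *
c=cam('wrist');inhand(c,*now());p0,r0=now();jig(c);print(p0)
for z in (.157,.1): row(np.array([.523,.271,0])+R.from_euler('z',5.1,degrees=True).apply([0,-.0345,0])+[0,0,z],down_pose([0,0,0],np.deg2rad(5.1))[1],p0,r0)
```

```text
x 0.01 ymid 0.0022 ztop -0.0166 73
x 0.02 ymid 0.0001 ztop 0.0048 686
x 0.03 ymid -0.0002 ztop 0.0047 727
x 0.04 ymid 0.0 ztop 0.0047 753
x 0.05 ymid -0.0001 ztop 0.0047 817
x 0.06 ymid -0.0002 ztop 0.0049 83
shaft -0.128 front/back y [(-0.1271, 105), (-0.1269, 143)] z 0.027
shaft 0.012 front/back y [(0.0116, 114), (0.0116, 149)] z 0.0271
shaft 0.082 front/back y [(0.0809, 89), (0.081, 165)] z 0.027
prong -0.038 -0.105 ymin [0.008  0.0103] x [-0.0555 -0.0246] zmax 0.104 483
prong -0.038 -0.035 ymin [0.0109 0.0122] x [-0.0298 -0.0289] zmax 0.0659 39
prong -0.038 0.035 ymin [0.0095 0.0123] x [-0.0388 -0.029 ] zmax 0.1047 654
prong -0.038 0.105 ymin [0.0093 0.0121] x [-0.039 -0.029] zmax 0.1045 847
prong 0.038 -0.105 ymin [0.0099 0.0105] x [0.0248 0.0542] zmax 0.1052 412
prong 0.038 -0.035 ymin [0.0112 0.0124] x [0.037  0.0467] zmax 0.1049 390
prong 0.038 0.035 ymin [0.0086 0.0118] x [0.0369 0.0467] zmax 0.1047 643
prong 0.038 0.105 ymin [0.0091 0.0119] x [0.037  0.0466] zmax 0.1044 884
blue x [-0.0435  0.0525] y [-0.1424  0.1435] z 0.013
[0.52701247 0.22784149 0.18133549]
{'dx': -0.008, 'dy': 0.073, 'dz': -0.203, 'ax': -0.001, 'ay': -0.0, 'az': 0.001}
{'dx': -0.008, 'dy': 0.073, 'dz': -0.678, 'ax': -0.001, 'ay': -0.0, 'az': 0.001}
```

Call:
jog_arm --increments '[{"dx": -0.008,"dy": 0.073,"dz": -0.1,"ax": 0.0,"ay": 0.0,"az": 0.001,"gripper": -1.0},{"dx": -0.008,"dy": 0.073,"dz": -0.2,"ax": 0.0,"ay": 0.0,"az": 0.001,"gripper": -1.0},{"dx": -0.008,"dy": 0.073,"dz": -0.3,"ax": 0.0,"ay": 0.0,"az": 0.001,"gripper": -1.0},{"dx": -0.008,"dy": 0.073,"dz": -0.4,"ax": 0.0,"ay": 0.0,"az": 0.001,"gripper": -1.0},{"dx": -0.008,"dy": 0.073,"dz": -0.5,"ax": 0.0,"ay": 0.0,"az": 0.001,"gripper": -1.0},{"dx": -0.008,"dy": 0.073,"dz": -0.6,"ax": 0.0,"ay": 0.0,"az": 0.001,"gripper": -1.0},{"dx": -0.008,"dy": 0.073,"dz": -0.67,"ax": 0.0,"ay": 0.0,"az": 0.001,"gripper": -1.0},{"dx": -0.008,"dy": 0.073,"dz": -0.67,"ax": 0.0,"ay": 0.0,"az": 0.001,"gripper": -1.0}]'

```text
time: 18.85
eef_pos: [0.5247, 0.2376, 0.0998]
tcp_rot: [0.999, 0.045, -0.001, -0.001]
contact_force: [-0.5, 0.6, -3.4]
opening: 0.186
finger_force: 108.8
```

Call:
jog_arm --increments '[{"dx": 0.0,"dy": 0.0,"dz": -0.05,"ax": 0.0,"ay": 0.0,"az": 0.0,"gripper": -1.0},{"dx": 0.0,"dy": 0.0,"dz": -0.09,"ax": 0.0,"ay": 0.0,"az": 0.0,"gripper": -1.0},{"dx": 0.0,"dy": 0.0,"dz": -0.13,"ax": 0.0,"ay": 0.0,"az": 0.0,"gripper": -1.0},{"dx": 0.0,"dy": 0.0,"dz": -0.17,"ax": 0.0,"ay": 0.0,"az": 0.0,"gripper": -1.0},{"dx": 0.0,"dy": 0.0,"dz": -0.21,"ax": 0.0,"ay": 0.0,"az": 0.0,"gripper": -1.0},{"dx": 0.0,"dy": 0.0,"dz": -0.24,"ax": 0.0,"ay": 0.0,"az": 0.0,"gripper": -1.0},{"dx": 0.0,"dy": 0.0,"dz": -0.255,"ax": 0.0,"ay": 0.0,"az": 0.0,"gripper": -1.0},{"dx": 0.0,"dy": 0.0,"dz": -0.255,"ax": 0.0,"ay": 0.0,"az": 0.0,"gripper": -1.0}]' --force 115

```text
time: 19.65
eef_pos: [0.525, 0.2368, 0.0713]
tcp_rot: [0.999, 0.045, -0.001, 0.0]
contact_force: [-3.7, -1.3, 2.8]
opening: 0.188
finger_force: 114.1
```

Near the floor; pressing a little more, releasing and lifting.

Call:
jog_arm --increments '[{"dx": 0.0,"dy": 0.0,"dz": -0.015,"ax": 0.0,"ay": 0.0,"az": 0.0,"gripper": -1.0},{"dx": 0.0,"dy": 0.0,"dz": -0.025,"ax": 0.0,"ay": 0.0,"az": 0.0,"gripper": -1.0},{"dx": 0.0,"dy": 0.0,"dz": -0.025,"ax": 0.0,"ay": 0.0,"az": 0.0,"gripper": -1.0}]'

```text
time: 19.95
eef_pos: [0.5252, 0.2369, 0.0711]
tcp_rot: [0.999, 0.045, -0.002, 0.0]
contact_force: [-11.3, -3.4, 18.8]
opening: 0.186
finger_force: 115.4
```

Call:
jog_arm --increments '[{"dx": 0.0,"dy": 0.0,"dz": 0.01,"ax": 0.0,"ay": 0.0,"az": 0.0,"gripper": 0.0},{"dx": 0.0,"dy": 0.0,"dz": 0.01,"ax": 0.0,"ay": 0.0,"az": 0.0,"gripper": 0.0},{"dx": 0.0,"dy": 0.0,"dz": 0.01,"ax": 0.0,"ay": 0.0,"az": 0.0,"gripper": 0.0},{"dx": 0.0,"dy": 0.0,"dz": 0.01,"ax": 0.0,"ay": 0.0,"az": 0.0,"gripper": 0.0},{"dx": 0.0,"dy": 0.0,"dz": 0.01,"ax": 0.0,"ay": 0.0,"az": 0.0,"gripper": 0.0},{"dx": 0.0,"dy": 0.0,"dz": 0.35,"ax": 0.0,"ay": 0.0,"az": 0.0,"gripper": 0.0},{"dx": 0.0,"dy": 0.0,"dz": 0.7,"ax": 0.0,"ay": 0.0,"az": 0.0,"gripper": 0.0},{"dx": 0.0,"dy": 0.0,"dz": 1.0,"ax": 0.0,"ay": 0.0,"az": 0.0,"gripper": 1.0},{"dx": 0.0,"dy": 0.0,"dz": 1.0,"ax": 0.0,"ay": 0.0,"az": 0.0,"gripper": 1.0}]'

```text
time: 20.85
eef_pos: [0.529, 0.2385, 0.1947]
tcp_rot: [0.999, 0.045, 0.006, -0.002]
contact_force: [0.4, -0.3, 0.4]
opening: 0.825
finger_force: 0.0
```

Call:
jog_arm --increments '[{"dx": 0.0,"dy": -0.35,"dz": 0.0,"ax": 0.0,"ay": 0.0,"az": 0.0,"gripper": 1.0},{"dx": -0.1,"dy": -0.7,"dz": 0.0,"ax": 0.0,"ay": 0.0,"az": 0.0,"gripper": 1.0},{"dx": -0.1,"dy": -1.0,"dz": 0.0,"ax": 0.0,"ay": 0.0,"az": 0.0,"gripper": 1.0},{"dx": -0.1,"dy": -1.0,"dz": 0.0,"ax": 0.0,"ay": 0.0,"az": 0.0,"gripper": 1.0},{"dx": -0.1,"dy": -1.0,"dz": 0.0,"ax": 0.0,"ay": 0.0,"az": 0.0,"gripper": 1.0}]'

```text
time: 21.35
eef_pos: [0.5132, 0.117, 0.187]
tcp_rot: [0.999, 0.044, -0.001, -0.001]
contact_force: [0.1, -0.8, -0.2]
opening: 1.002
finger_force: 0.0
```

Run:
```python
from seat import *
c=cam('wrist');seat(c);bars(c);print(now()[0])
t=cam('top');seat(t);bars(t)
```

```text
seat -0.105 1274 [0.0603 0.0662] [np.float64(0.0662), np.float64(0.0662)] brass ymax -0.0047
seat -0.035 1376 [0.0581 0.0661] [np.float64(0.0661), np.float64(0.0661)] brass ymax -0.0079
seat 0.035 0  [] brass ymax -0.0127
seat 0.105 0  [] brass ymax 
[415, 182, 61, 103, 2233] [ 0.4668 -0.1018] [0.125 0.034] yaw 3.36 z [0.0262 0.0347]
[0.5132573  0.11770965 0.18718356]
seat -0.105 0  [] brass ymax 
seat -0.035 0  [] brass ymax 
seat 0.035 1  [] brass ymax -0.0111
seat 0.105 0  [] brass ymax -0.0095
[259, 195, 12, 39, 234] [ 0.4605 -0.1041] [0.129 0.03 ] yaw 4.44 z [0.0251 0.0353]
```

Two seated. Moving to bar C.

Call:
jog_arm --increments '[{"dx": -0.1,"dy": -0.35,"dz": 0.0,"ax": 0.0,"ay": 0.0,"az": -0.01,"gripper": 1.0},{"dx": -0.2,"dy": -0.7,"dz": 0.0,"ax": 0.0,"ay": 0.0,"az": -0.01,"gripper": 1.0},{"dx": -0.4,"dy": -1.0,"dz": 0.0,"ax": 0.0,"ay": 0.0,"az": -0.01,"gripper": 1.0},{"dx": -0.4,"dy": -1.0,"dz": 0.0,"ax": 0.0,"ay": 0.0,"az": -0.01,"gripper": 1.0}]'

```text
time: 21.85
eef_pos: [0.4638, -0.0041, 0.1871]
tcp_rot: [0.999, 0.036, -0.001, -0.001]
contact_force: [0.3, 0.5, -0.5]
opening: 0.995
finger_force: 0.0
```

Call:
jog_arm --increments '[{"dx": 0.0,"dy": -0.4,"dz": 0.0,"ax": 0.0,"ay": 0.0,"az": 0.0,"gripper": 1.0},{"dx": 0.0,"dy": -0.84,"dz": 0.0,"ax": 0.0,"ay": 0.0,"az": 0.0,"gripper": 1.0},{"dx": 0.0,"dy": -0.84,"dz": -0.4,"ax": 0.0,"ay": 0.0,"az": 0.0,"gripper": 1.0},{"dx": 0.0,"dy": -0.84,"dz": -0.5,"ax": 0.0,"ay": 0.0,"az": 0.0,"gripper": 1.0},{"dx": 0.0,"dy": -0.84,"dz": -0.5,"ax": 0.0,"ay": 0.0,"az": 0.0,"gripper": 1.0}]'

```text
time: 22.35
eef_pos: [0.464, -0.1014, 0.1251]
tcp_rot: [0.999, 0.038, -0.003, -0.003]
contact_force: [0.7, 0.3, -0.1]
opening: 0.999
finger_force: 0.0
```

Run:
```python
from bars import *
c=cam('wrist');bars(c);p0,r0=now();print(p0,r0.as_quat().round(4))
row(*down_pose([.4635,-.1025,.026],np.deg2rad(4)),p0,r0)
```

```text
[236, 121, 44, 151, 3734] [ 0.4638 -0.1016] [0.13  0.033] yaw 3.77 z [0.0271 0.0352]
[139, 135, 36, 112, 1707] [ 0.4637 -0.0148] [0.005 0.101] yaw -11.44 z [0.0338 0.0417]
[ 0.46526497 -0.10172902  0.12701262] [ 0.9993  0.0379 -0.0012 -0.0016]
{'dx': -0.015, 'dy': -0.006, 'dz': -0.792, 'ax': -0.002, 'ay': -0.002, 'az': -0.004}
```

Call:
jog_arm --increments '[{"dx": -0.01,"dy": 0.0,"dz": -0.3,"ax": -0.002,"ay": -0.002,"az": -0.006,"gripper": 1.0},{"dx": -0.01,"dy": 0.0,"dz": -0.6,"ax": -0.002,"ay": -0.002,"az": -0.006,"gripper": 1.0},{"dx": -0.01,"dy": 0.0,"dz": -0.79,"ax": -0.002,"ay": -0.002,"az": -0.006,"gripper": 1.0},{"dx": -0.01,"dy": 0.0,"dz": -0.79,"ax": -0.002,"ay": -0.002,"az": -0.006,"gripper": 1.0}]'

```text
time: 22.8
eef_pos: [0.4633, -0.1014, 0.0316]
tcp_rot: [0.999, 0.033, -0.0, -0.0]
contact_force: [-0.6, 0.3, 0.0]
opening: 1.0
finger_force: 0.0
```

Call:
jog_arm --increments '[{"dx": 0.0,"dy": 0.0,"dz": 0.0,"ax": 0.0,"ay": 0.0,"az": 0.0,"gripper": -0.3},{"dx": 0.0,"dy": 0.0,"dz": 0.0,"ax": 0.0,"ay": 0.0,"az": 0.0,"gripper": -1.0},{"dx": 0.0,"dy": 0.0,"dz": 0.0,"ax": 0.0,"ay": 0.0,"az": 0.0,"gripper": -1.0},{"dx": 0.0,"dy": 0.0,"dz": 0.0,"ax": 0.0,"ay": 0.0,"az": 0.0,"gripper": -1.0},{"dx": 0.0,"dy": 0.0,"dz": 0.0,"ax": 0.0,"ay": 0.0,"az": 0.0,"gripper": -1.0},{"dx": 0.0,"dy": 0.0,"dz": 0.0,"ax": 0.0,"ay": 0.0,"az": 0.0,"gripper": -1.0},{"dx": 0.0,"dy": 0.0,"dz": 0.0,"ax": 0.0,"ay": 0.0,"az": 0.0,"gripper": -1.0},{"dx": 0.0,"dy": 0.0,"dz": 0.0,"ax": 0.0,"ay": 0.0,"az": 0.0,"gripper": -1.0},{"dx": 0.0,"dy": 0.0,"dz": 0.0,"ax": 0.0,"ay": 0.0,"az": 0.0,"gripper": -1.0}]' --force 110

```text
time: 23.7
eef_pos: [0.465, -0.1032, 0.0346]
tcp_rot: [0.999, 0.032, 0.002, 0.001]
contact_force: [-2.1, 2.3, 7.9]
opening: 0.191
finger_force: 107.6
```

Call:
jog_arm --increments '[{"dx": 0.0,"dy": 0.0,"dz": 0.3,"ax": 0.0,"ay": 0.0,"az": 0.0,"gripper": -1.0},{"dx": 0.0,"dy": 0.0,"dz": 0.6,"ax": 0.0,"ay": 0.0,"az": 0.0,"gripper": -1.0},{"dx": 0.0,"dy": 0.0,"dz": 1.0,"ax": 0.0,"ay": 0.0,"az": 0.0,"gripper": -1.0},{"dx": 0.1,"dy": 0.3,"dz": 1.0,"ax": 0.0,"ay": 0.0,"az": 0.015,"gripper": -1.0},{"dx": 0.2,"dy": 0.6,"dz": 1.0,"ax": 0.0,"ay": 0.0,"az": 0.015,"gripper": -1.0},{"dx": 0.3,"dy": 1.0,"dz": 1.0,"ax": 0.0,"ay": 0.0,"az": 0.015,"gripper": -1.0},{"dx": 0.3,"dy": 1.0,"dz": 1.0,"ax": 0.0,"ay": 0.0,"az": 0.015,"gripper": -1.0}]'

```text
time: 24.4
eef_pos: [0.4998, 0.0214, 0.1523]
tcp_rot: [0.999, 0.047, 0.001, -0.0]
contact_force: [0.1, -0.9, -3.7]
opening: 0.185
finger_force: 109.0
```

Call:
jog_arm --increments '[{"dx": 0.0,"dy": 0.3,"dz": 0.15,"ax": 0.0,"ay": 0.0,"az": 0.0,"gripper": -1.0},{"dx": 0.1,"dy": 0.65,"dz": 0.3,"ax": 0.0,"ay": 0.0,"az": 0.0,"gripper": -1.0},{"dx": 0.2,"dy": 1.0,"dz": 0.3,"ax": 0.0,"ay": 0.0,"az": 0.0,"gripper": -1.0},{"dx": 0.2,"dy": 1.0,"dz": 0.3,"ax": 0.0,"ay": 0.0,"az": 0.0,"gripper": -1.0}]'

```text
time: 24.8
eef_pos: [0.5247, 0.1404, 0.1893]
tcp_rot: [0.999, 0.046, 0.002, -0.0]
contact_force: [-0.1, 0.4, -3.8]
opening: 0.186
finger_force: 109.4
```

Run:
```python
from seat import *
c=cam('wrist');inhand(c,*now());p0,r0=now();print(p0)
row(np.array([.523,.271,0])+R.from_euler('z',5.1,degrees=True).apply([0,.035,0])+[0,0,.187],down_pose([0,0,0],np.deg2rad(5.1))[1],p0,r0)
```

```text
x 0.01 ymid -0.0016 ztop -0.0191 151
x 0.02 ymid -0.0015 ztop 0.0051 660
x 0.03 ymid -0.0015 ztop 0.0051 721
x 0.04 ymid -0.0015 ztop 0.0051 748
x 0.05 ymid -0.0015 ztop 0.0051 809
x 0.06 ymid -0.0016 ztop 0.0051 79
[0.52376035 0.13839128 0.18831903]
{'dx': -0.032, 'dy': 1.396, 'dz': -0.011, 'ax': 0.001, 'ay': 0.001, 'az': -0.002}
```

Call:
jog_arm --increments '[{"dx": 0.0,"dy": 0.35,"dz": 0.0,"ax": 0.0,"ay": 0.0,"az": 0.0,"gripper": -1.0},{"dx": -0.02,"dy": 0.7,"dz": 0.0,"ax": 0.0,"ay": 0.0,"az": 0.0,"gripper": -1.0},{"dx": -0.02,"dy": 1.0,"dz": 0.0,"ax": 0.0,"ay": 0.0,"az": 0.0,"gripper": -1.0},{"dx": -0.02,"dy": 1.0,"dz": 0.0,"ax": 0.0,"ay": 0.0,"az": 0.0,"gripper": -1.0}]'

```text
time: 25.25
eef_pos: [0.5208, 0.2587, 0.1878]
tcp_rot: [0.999, 0.045, 0.0, 0.001]
contact_force: [0.8, 0.5, -3.0]
opening: 0.188
finger_force: 109.8
```

Call:
jog_arm --increments '[{"dx": -0.01,"dy": 0.2,"dz": 0.0,"ax": 0.0,"ay": 0.0,"az": 0.0,"gripper": -1.0},{"dx": -0.01,"dy": 0.4,"dz": 0.0,"ax": 0.0,"ay": 0.0,"az": 0.0,"gripper": -1.0},{"dx": -0.01,"dy": 0.4,"dz": -0.25,"ax": 0.0,"ay": 0.0,"az": 0.0,"gripper": -1.0},{"dx": -0.01,"dy": 0.4,"dz": -0.25,"ax": 0.0,"ay": 0.0,"az": 0.0,"gripper": -1.0},{"dx": -0.01,"dy": 0.4,"dz": -0.25,"ax": 0.0,"ay": 0.0,"az": 0.0,"gripper": -1.0}]'

```text
time: 25.75
eef_pos: [0.5196, 0.3028, 0.1572]
tcp_rot: [0.999, 0.043, -0.001, 0.002]
contact_force: [0.0, -0.3, -2.9]
opening: 0.187
finger_force: 109.9
```

Run:
```python
from seat import *
c=cam('wrist');jig(c);p0,r0=now();inhand(c,p0,r0)
w=c['W'].reshape(-1,3);q=R.from_euler('z',-5.1,degrees=True).apply(w-[.52,.271,0])
m=(w[:,2]>.13)&(w[:,2]<.17)&(q[:,0]>.02)&(q[:,0]<.055)&(abs(q[:,1]-.035)<.03)
print('bar y',np.percentile(q[m][:,1],[2,50,98]),'ztop',np.percentile(w[m][:,2],97),p0,R.from_euler('z',-5.1,degrees=True).apply(p0-[.52,.271,0]))
```

```text
shaft -0.058 front/back y [(-0.0582, 74), (-0.058, 98)] z 0.0272
shaft 0.012 front/back y [(0.0113, 51), (0.0108, 87)] z 0.0269
shaft 0.082 front/back y [(0.0818, 137), (0.0815, 179)] z 0.027
prong -0.038 -0.105 ymin [0.008  0.0106] x [-0.0565 -0.0242] zmax 0.1042 1114
prong -0.038 -0.035 ymin [0.0086 0.0102] x [-0.0382 -0.0233] zmax 0.1031 592
prong -0.038 0.105 ymin [0.0107 0.0123] x [-0.0391 -0.0292] zmax 0.1044 832
prong 0.038 -0.105 ymin [0.0099 0.0107] x [0.023  0.0545] zmax 0.1049 887
prong 0.038 -0.035 ymin [0.0095 0.01  ] x [0.0237 0.0539] zmax 0.1052 442
prong 0.038 0.035 ymin [0.0112 0.0126] x [0.0367 0.0465] zmax 0.1051 475
prong 0.038 0.105 ymin [0.0078 0.0118] x [0.0368 0.0464] zmax 0.1048 853
blue x [-0.0435  0.0524] y [-0.1158  0.1438] z 0.013
x 0.01 ymid 0.0006 ztop 0.0078 58
x 0.02 ymid 0.0009 ztop 0.0077 670
x 0.03 ymid 0.0011 ztop 0.0077 716
x 0.04 ymid -0.0053 ztop 0.0078 757
x 0.05 ymid 0.0009 ztop 0.0079 810
x 0.06 ymid 0.0009 ztop 0.0078 84
bar y [0.02181456 0.0313044  0.04043718] ztop 0.15100928271091496 [0.52062557 0.30328063 0.15868258] [0.00349265 0.03209723 0.15868258]
```

Call:
jog_arm --increments '[{"dx": 0.0,"dy": 0.026,"dz": 0.0,"ax": 0.0,"ay": 0.0,"az": 0.0,"gripper": -1.0},{"dx": 0.0,"dy": 0.026,"dz": -0.1,"ax": 0.0,"ay": 0.0,"az": 0.0,"gripper": -1.0},{"dx": 0.0,"dy": 0.026,"dz": -0.2,"ax": 0.0,"ay": 0.0,"az": 0.0,"gripper": -1.0},{"dx": 0.0,"dy": 0.026,"dz": -0.3,"ax": 0.0,"ay": 0.0,"az": 0.0,"gripper": -1.0},{"dx": 0.0,"dy": 0.026,"dz": -0.4,"ax": 0.0,"ay": 0.0,"az": 0.0,"gripper": -1.0},{"dx": 0.0,"dy": 0.026,"dz": -0.46,"ax": 0.0,"ay": 0.0,"az": 0.0,"gripper": -1.0},{"dx": 0.0,"dy": 0.026,"dz": -0.46,"ax": 0.0,"ay": 0.0,"az": 0.0,"gripper": -1.0}]'

```text
time: 26.5
eef_pos: [0.5196, 0.3075, 0.1017]
tcp_rot: [0.999, 0.044, -0.0, 0.001]
contact_force: [0.2, -0.2, -4.3]
opening: 0.189
finger_force: 109.9
```

Call:
jog_arm --increments '[{"dx": 0.0,"dy": 0.0,"dz": -0.05,"ax": 0.0,"ay": 0.0,"az": 0.0,"gripper": -1.0},{"dx": 0.0,"dy": 0.0,"dz": -0.09,"ax": 0.0,"ay": 0.0,"az": 0.0,"gripper": -1.0},{"dx": 0.0,"dy": 0.0,"dz": -0.13,"ax": 0.0,"ay": 0.0,"az": 0.0,"gripper": -1.0},{"dx": 0.0,"dy": 0.0,"dz": -0.17,"ax": 0.0,"ay": 0.0,"az": 0.0,"gripper": -1.0},{"dx": 0.0,"dy": 0.0,"dz": -0.21,"ax": 0.0,"ay": 0.0,"az": 0.0,"gripper": -1.0},{"dx": 0.0,"dy": 0.0,"dz": -0.24,"ax": 0.0,"ay": 0.0,"az": 0.0,"gripper": -1.0},{"dx": 0.0,"dy": 0.0,"dz": -0.25,"ax": 0.0,"ay": 0.0,"az": 0.0,"gripper": -1.0},{"dx": 0.0,"dy": 0.0,"dz": -0.25,"ax": 0.0,"ay": 0.0,"az": 0.0,"gripper": -1.0}]' --force 115

```text
time: 27.3
eef_pos: [0.5204, 0.3072, 0.0731]
tcp_rot: [0.999, 0.044, 0.001, 0.001]
contact_force: [0.7, -0.2, -3.7]
opening: 0.188
finger_force: 113.3
```

Call:
jog_arm --increments '[{"dx": 0.0,"dy": 0.0,"dz": -0.015,"ax": 0.0,"ay": 0.0,"az": 0.0,"gripper": -1.0},{"dx": 0.0,"dy": 0.0,"dz": -0.03,"ax": 0.0,"ay": 0.0,"az": 0.0,"gripper": -1.0},{"dx": 0.0,"dy": 0.0,"dz": -0.04,"ax": 0.0,"ay": 0.0,"az": 0.0,"gripper": -1.0},{"dx": 0.0,"dy": 0.0,"dz": -0.04,"ax": 0.0,"ay": 0.0,"az": 0.0,"gripper": -1.0}]'

```text
time: 27.7
eef_pos: [0.5209, 0.3076, 0.0724]
tcp_rot: [0.999, 0.044, 0.001, 0.002]
contact_force: [-8.5, -4.8, 13.5]
opening: 0.186
finger_force: 114.9
```

Call:
jog_arm --increments '[{"dx": 0.0,"dy": 0.0,"dz": 0.01,"ax": 0.0,"ay": 0.0,"az": 0.0,"gripper": 0.0},{"dx": 0.0,"dy": 0.0,"dz": 0.01,"ax": 0.0,"ay": 0.0,"az": 0.0,"gripper": 0.0},{"dx": 0.0,"dy": 0.0,"dz": 0.01,"ax": 0.0,"ay": 0.0,"az": 0.0,"gripper": 0.0},{"dx": 0.0,"dy": 0.0,"dz": 0.01,"ax": 0.0,"ay": 0.0,"az": 0.0,"gripper": 0.0},{"dx": 0.0,"dy": 0.0,"dz": 0.01,"ax": 0.0,"ay": 0.0,"az": 0.0,"gripper": 0.0},{"dx": 0.0,"dy": 0.0,"dz": 0.35,"ax": 0.0,"ay": 0.0,"az": 0.0,"gripper": 0.0},{"dx": 0.0,"dy": 0.0,"dz": 0.7,"ax": 0.0,"ay": 0.0,"az": 0.0,"gripper": 0.0},{"dx": 0.0,"dy": 0.0,"dz": 1.0,"ax": 0.0,"ay": 0.0,"az": 0.0,"gripper": 1.0},{"dx": 0.0,"dy": 0.0,"dz": 1.0,"ax": 0.0,"ay": 0.0,"az": 0.0,"gripper": 1.0}]'

```text
time: 28.6
eef_pos: [0.5241, 0.3093, 0.1962]
tcp_rot: [0.999, 0.044, 0.008, -0.001]
contact_force: [0.7, -0.2, 1.0]
opening: 0.825
finger_force: 0.0
```

Call:
jog_arm --increments '[{"dx": 0.0,"dy": -0.35,"dz": 0.2,"ax": 0.0,"ay": 0.0,"az": 0.0,"gripper": 1.0},{"dx": -0.1,"dy": -0.7,"dz": 0.4,"ax": 0.0,"ay": 0.0,"az": 0.0,"gripper": 1.0},{"dx": -0.1,"dy": -1.0,"dz": 0.6,"ax": 0.0,"ay": 0.0,"az": 0.0,"gripper": 1.0},{"dx": -0.1,"dy": -1.0,"dz": 0.6,"ax": 0.0,"ay": 0.0,"az": 0.0,"gripper": 1.0},{"dx": -0.1,"dy": -1.0,"dz": 0.6,"ax": 0.0,"ay": 0.0,"az": 0.0,"gripper": 1.0}]'

```text
time: 29.1
eef_pos: [0.5087, 0.1874, 0.2608]
tcp_rot: [0.999, 0.043, 0.002, 0.0]
contact_force: [-0.5, 0.6, -0.8]
opening: 1.001
finger_force: 0.0
```

Run:
```python
from seat import *
c=cam('wrist');seat(c);bars(c);print(now()[0]);save(c,'w9.png',None,1.5)
t=cam('top');bars(t)
```

```text
seat -0.105 758 [0.0602 0.0662] [np.float64(0.0662), np.float64(0.0661)] brass ymax -0.0061
seat -0.035 764 [0.0603 0.066 ] [np.float64(0.0661), np.float64(0.066)] brass ymax -0.0063
seat 0.035 811 [0.059 0.066] [np.float64(0.0659), np.float64(0.0659)] brass ymax -0.0068
seat 0.105 0  [] brass ymax -0.0088
[383, 183, 35, 72, 217] [ 0.4591 -0.0131] [0.005 0.108] yaw -11.57 z [0.0411 0.0422]
[0.50824292 0.1879704  0.2598063 ]
```

View pics/w9.png

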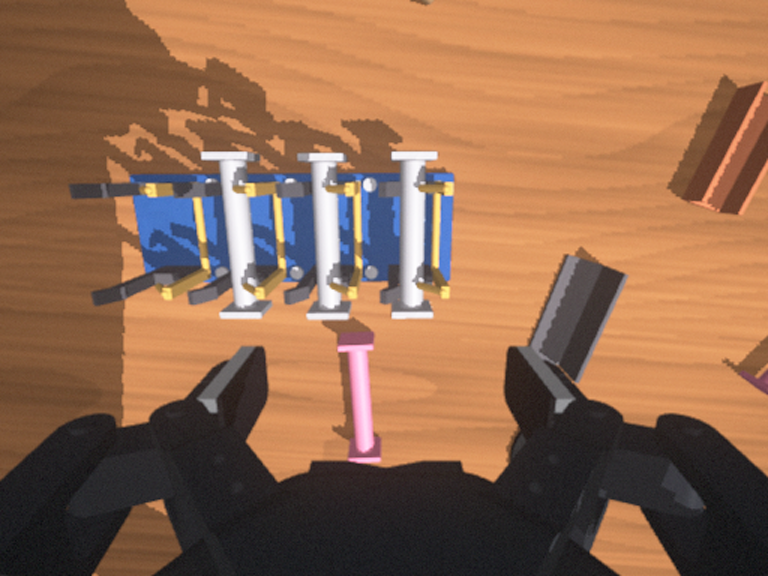

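All three steel bars lie in stations (px (240,235), (327,235), (412,235)) with the brass beaks over them and tops at 66 mm on both sides. No steel bar is left on the bench. Back to the switch.

Call:
jog_arm --increments '[{"dx": 0.1,"dy": -0.4,"dz": 0.1,"ax": 0.0,"ay": 0.0,"az": 0.0,"gripper": 1.0},{"dx": 0.2,"dy": -0.8,"dz": 0.1,"ax": 0.0,"ay": 0.0,"az": 0.0,"gripper": 1.0},{"dx": 0.3,"dy": -1.0,"dz": 0.1,"ax": 0.0,"ay": 0.0,"az": 0.0,"gripper": 1.0},{"dx": 0.3,"dy": -1.0,"dz": 0.1,"ax": 0.0,"ay": 0.0,"az": 0.0,"gripper": 1.0}]'

```text
time: 29.6
eef_pos: [0.5453, 0.0662, 0.2712]
tcp_rot: [0.999, 0.043, 0.0, 0.001]
contact_force: [0.4, -0.5, 0.1]
opening: 1.0
finger_force: 0.0
```

Call:
jog_arm --increments '[{"dx": 0.0,"dy": -0.4,"dz": 0.0,"ax": 0.0,"ay": 0.0,"az": 0.0,"gripper": 1.0},{"dx": 0.0,"dy": -0.8,"dz": 0.0,"ax": 0.0,"ay": 0.0,"az": 0.0,"gripper": 1.0},{"dx": 0.0,"dy": -1.0,"dz": 0.0,"ax": 0.0,"ay": 0.0,"az": 0.0,"gripper": 1.0},{"dx": 0.0,"dy": -1.0,"dz": 0.0,"ax": 0.0,"ay": 0.0,"az": 0.0,"gripper": 1.0}]'

```text
time: 30.0
eef_pos: [0.5444, -0.0529, 0.2714]
tcp_rot: [0.999, 0.043, 0.0, 0.0]
contact_force: [0.1, 0.9, -0.7]
opening: 1.002
finger_force: 0.0
```

Call:
jog_arm --increments '[{"dx": 0.0,"dy": -0.4,"dz": 0.0,"ax": 0.0,"ay": 0.0,"az": 0.0,"gripper": 1.0},{"dx": 0.0,"dy": -0.8,"dz": 0.0,"ax": 0.0,"ay": 0.0,"az": 0.0,"gripper": 1.0},{"dx": 0.0,"dy": -1.0,"dz": 0.0,"ax": 0.0,"ay": 0.0,"az": 0.0,"gripper": 1.0},{"dx": 0.0,"dy": -1.0,"dz": 0.0,"ax": 0.0,"ay": 0.0,"az": 0.0,"gripper": 1.0}]'

```text
time: 30.4
eef_pos: [0.5449, -0.1725, 0.2717]
tcp_rot: [0.999, 0.043, 0.001, 0.0]
contact_force: [-1.1, 0.6, 0.9]
opening: 1.0
finger_force: 0.0
```

Call:
jog_arm --increments '[{"dx": 0.0,"dy": -0.4,"dz": 0.0,"ax": 0.0,"ay": 0.0,"az": 0.0,"gripper": 1.0},{"dx": 0.0,"dy": -0.8,"dz": 0.0,"ax": 0.0,"ay": 0.0,"az": 0.0,"gripper": 1.0},{"dx": 0.0,"dy": -1.0,"dz": 0.0,"ax": 0.0,"ay": 0.0,"az": 0.0,"gripper": 1.0},{"dx": 0.0,"dy": -1.0,"dz": 0.0,"ax": 0.0,"ay": 0.0,"az": 0.0,"gripper": 1.0}]'

```text
time: 30.8
eef_pos: [0.5452, -0.2921, 0.2718]
tcp_rot: [0.999, 0.044, 0.001, 0.0]
contact_force: [-0.2, 0.5, 0.4]
opening: 0.997
finger_force: 0.0
```

Run:
```python
from g import *
p0,r0=now();print(p0);y=np.deg2rad(5.6)
for s in (.18,.15): row(*lever_pose([.4915,-.4025,.0745],y,.405,s),p0,r0)
```

```text
[ 0.5452115  -0.29209476  0.27183607]
{'dx': 0.16, 'dy': -0.86, 'dz': -0.22, 'ax': -0.024, 'ay': 0.258, 'az': 0.007}
{'dx': 0.062, 'dy': -0.87, 'dz': -0.45, 'ax': -0.024, 'ay': 0.258, 'az': 0.007}
```

Call:
jog_arm --increments '[{"dx": 0.1,"dy": -0.4,"dz": 0.0,"ax": -0.008,"ay": 0.09,"az": 0.007,"gripper": 1.0},{"dx": 0.16,"dy": -0.8,"dz": 0.0,"ax": -0.016,"ay": 0.18,"az": 0.007,"gripper": 1.0},{"dx": 0.16,"dy": -0.86,"dz": 0.0,"ax": -0.024,"ay": 0.258,"az": 0.007,"gripper": 1.0},{"dx": 0.16,"dy": -0.86,"dz": -0.22,"ax": -0.024,"ay": 0.258,"az": 0.007,"gripper": 1.0},{"dx": 0.062,"dy": -0.87,"dz": -0.45,"ax": -0.024,"ay": 0.258,"az": 0.007,"gripper": 1.0},{"dx": 0.062,"dy": -0.87,"dz": -0.45,"ax": -0.024,"ay": 0.258,"az": 0.007,"gripper": 1.0},{"dx": 0.062,"dy": -0.87,"dz": -0.45,"ax": -0.024,"ay": 0.258,"az": 0.007,"gripper": 1.0}]'

```text
time: 31.5
eef_pos: [0.5529, -0.394, 0.2184]
tcp_rot: [0.978, 0.05, -0.201, 0.01]
contact_force: [0.7, -0.4, 0.0]
opening: 0.996
finger_force: 0.0
```

Run:
```python
from g import *
c=cam('wrist');p0,r0=now();print(p0);y=np.deg2rad(5.6)
t=r0.inv().apply(c['W'].reshape(-1,3)-p0);f=c['frame'].reshape(-1,3).astype(int)
m=(t[:,2]>.05)&(t[:,2]<.10)&(abs(t[:,1])<.03)&(t[:,0]>-.03)&(t[:,0]<.03)&(np.ptp(f,axis=1)<40)
q=t[m];print('flange in tool: y',np.percentile(q[:,1],[1,99]),'x',np.percentile(q[:,0],[1,99]),'z',np.percentile(q[:,2],[2,50]),m.sum())
for s in (.1,.0525): row(*lever_pose([.4915,-.4025,.0745],y,.405,s),p0,r0)
```

```text
[ 0.55340535 -0.39492292  0.220306  ]
flange in tool: y [-0.01702399  0.01739094] x [-0.01902639  0.01597557] z [0.06223812 0.08777256] 1584
{'dx': -0.169, 'dy': -0.029, 'dz': -0.403, 'ax': 0.001, 'ay': 0.001, 'az': -0.002}
{'dx': -0.325, 'dy': -0.044, 'dz': -0.767, 'ax': 0.001, 'ay': 0.001, 'az': -0.002}
```

The flange is centred in the tool to within 0.2 mm in y. Going in and gripping.

Call:
jog_arm --increments '[{"dx": -0.08,"dy": -0.008,"dz": -0.19,"ax": 0.0,"ay": 0.0,"az": 0.0,"gripper": 1.0},{"dx": -0.16,"dy": -0.016,"dz": -0.38,"ax": 0.0,"ay": 0.0,"az": 0.0,"gripper": 1.0},{"dx": -0.24,"dy": -0.024,"dz": -0.57,"ax": 0.0,"ay": 0.0,"az": 0.0,"gripper": 1.0},{"dx": -0.323,"dy": -0.032,"dz": -0.755,"ax": 0.0,"ay": 0.0,"az": 0.0,"gripper": 1.0},{"dx": -0.323,"dy": -0.032,"dz": -0.755,"ax": 0.0,"ay": 0.0,"az": 0.0,"gripper": 1.0}]'

```text
time: 32.05
eef_pos: [0.5123, -0.3991, 0.127]
tcp_rot: [0.978, 0.049, -0.202, 0.009]
contact_force: [-0.2, 0.2, -0.5]
opening: 0.998
finger_force: 0.0
```

Call:
jog_arm --increments '[{"dx": 0.0,"dy": 0.0,"dz": 0.0,"ax": 0.0,"ay": 0.0,"az": 0.0,"gripper": -0.2},{"dx": 0.0,"dy": 0.0,"dz": 0.0,"ax": 0.0,"ay": 0.0,"az": 0.0,"gripper": -1.0},{"dx": 0.0,"dy": 0.0,"dz": 0.0,"ax": 0.0,"ay": 0.0,"az": 0.0,"gripper": -1.0},{"dx": 0.0,"dy": 0.0,"dz": 0.0,"ax": 0.0,"ay": 0.0,"az": 0.0,"gripper": -1.0},{"dx": 0.0,"dy": 0.0,"dz": 0.0,"ax": 0.0,"ay": 0.0,"az": 0.0,"gripper": -1.0},{"dx": 0.0,"dy": 0.0,"dz": 0.0,"ax": 0.0,"ay": 0.0,"az": 0.0,"gripper": -1.0},{"dx": 0.0,"dy": 0.0,"dz": 0.0,"ax": 0.0,"ay": 0.0,"az": 0.0,"gripper": -1.0},{"dx": 0.0,"dy": 0.0,"dz": 0.0,"ax": 0.0,"ay": 0.0,"az": 0.0,"gripper": -1.0},{"dx": 0.0,"dy": 0.0,"dz": 0.0,"ax": 0.0,"ay": 0.0,"az": 0.0,"gripper": -1.0}]' --force 60

```text
time: 32.95
eef_pos: [0.5147, -0.3993, 0.131]
tcp_rot: [0.979, 0.048, -0.199, 0.01]
contact_force: [0.4, 4.6, 4.2]
opening: 0.415
finger_force: 59.1
```

Call:
jog_arm --increments '[{"dx": 0.014,"dy": 0.001,"dz": 0.032,"ax": 0.0,"ay": 0.0,"az": 0.0,"gripper": -1.0},{"dx": 0.028,"dy": 0.002,"dz": 0.064,"ax": 0.0,"ay": 0.0,"az": 0.0,"gripper": -1.0},{"dx": 0.041,"dy": 0.004,"dz": 0.098,"ax": 0.0,"ay": 0.0,"az": 0.0,"gripper": -1.0},{"dx": 0.041,"dy": 0.004,"dz": 0.098,"ax": 0.0,"ay": 0.0,"az": 0.0,"gripper": -1.0},{"dx": 0.041,"dy": 0.004,"dz": 0.098,"ax": 0.0,"ay": 0.0,"az": 0.0,"gripper": -1.0}]'

```text
time: 33.45
eef_pos: [0.518, -0.399, 0.1393]
tcp_rot: [0.978, 0.049, -0.201, 0.009]
contact_force: [-0.9, 4.4, -3.8]
opening: 0.412
finger_force: 60.2
```

Run:
```python
from g import *
p0,r0=now();y=np.deg2rad(5.6);piv=np.array([.4915,-.402,.0745]);q=p0-piv
print(p0,np.linalg.norm(q),get_state()['contact_force'])
for k in range(1,10):
    t=-.1*k if k<9 else -.83; G=R.from_rotvec(R.from_euler('z',y).apply([0,t,0]))
    row(piv+G.apply(q),G*r0,p0,r0)
```

```text
[ 0.51801268 -0.39902822  0.13925519] 0.07003562413276841 [-0.86728582  4.42151116 -3.83018517]
{'dx': -0.055, 'dy': -0.005, 'dz': 0.019, 'ax': 0.006, 'ay': -0.063, 'az': -0.0}
{'dx': -0.111, 'dy': -0.011, 'dz': 0.033, 'ax': 0.012, 'ay': -0.127, 'az': -0.0}
{'dx': -0.169, 'dy': -0.017, 'dz': 0.042, 'ax': 0.019, 'ay': -0.19, 'az': 0.0}
{'dx': -0.227, 'dy': -0.022, 'dz': 0.044, 'ax': 0.025, 'ay': -0.253, 'az': 0.0}
{'dx': -0.285, 'dy': -0.028, 'dz': 0.041, 'ax': 0.031, 'ay': -0.317, 'az': -0.0}
{'dx': -0.342, 'dy': -0.034, 'dz': 0.031, 'ax': 0.037, 'ay': -0.38, 'az': 0.0}
{'dx': -0.398, 'dy': -0.039, 'dz': 0.016, 'ax': 0.043, 'ay': -0.444, 'az': 0.0}
{'dx': -0.452, 'dy': -0.044, 'dz': -0.004, 'ax': 0.05, 'ay': -0.507, 'az': 0.0}
{'dx': -0.468, 'dy': -0.046, 'dz': -0.011, 'ax': 0.052, 'ay': -0.526, 'az': -0.0}
```

Call:
jog_arm --increments '[{"dx": 0.004,"dy": 0.0,"dz": 0.01,"ax": 0.0,"ay": 0.0,"az": 0.0,"gripper": -1.0},{"dx": 0.004,"dy": 0.0,"dz": 0.01,"ax": 0.0,"ay": 0.0,"az": 0.0,"gripper": -1.0},{"dx": -0.051,"dy": -0.005,"dz": 0.029,"ax": 0.006,"ay": -0.063,"az": 0.0,"gripper": -1.0},{"dx": -0.108,"dy": -0.011,"dz": 0.043,"ax": 0.012,"ay": -0.127,"az": 0.0,"gripper": -1.0},{"dx": -0.108,"dy": -0.011,"dz": 0.043,"ax": 0.012,"ay": -0.127,"az": 0.0,"gripper": -1.0}]'

```text
time: 33.95
eef_pos: [0.5033, -0.4006, 0.1453]
tcp_rot: [0.994, 0.048, -0.102, 0.005]
contact_force: [-1.1, 6.0, -5.3]
opening: 0.417
finger_force: 60.6
```

Call:
jog_arm --increments '[{"dx": -0.059,"dy": -0.006,"dz": 0.009,"ax": 0.007,"ay": -0.063,"az": 0.0,"gripper": -1.0},{"dx": -0.118,"dy": -0.011,"dz": 0.011,"ax": 0.013,"ay": -0.126,"az": 0.0,"gripper": -1.0},{"dx": -0.177,"dy": -0.017,"dz": 0.008,"ax": 0.019,"ay": -0.19,"az": 0.0,"gripper": -1.0},{"dx": -0.235,"dy": -0.023,"dz": -0.002,"ax": 0.025,"ay": -0.253,"az": 0.0,"gripper": -1.0},{"dx": -0.292,"dy": -0.028,"dz": -0.017,"ax": 0.031,"ay": -0.317,"az": 0.0,"gripper": -1.0},{"dx": -0.347,"dy": -0.033,"dz": -0.037,"ax": 0.038,"ay": -0.38,"az": 0.0,"gripper": -1.0},{"dx": -0.363,"dy": -0.035,"dz": -0.043,"ax": 0.04,"ay": -0.4,"az": 0.0,"gripper": -1.0},{"dx": -0.363,"dy": -0.035,"dz": -0.043,"ax": 0.04,"ay": -0.4,"az": 0.0,"gripper": -1.0}]'

```text
time: 34.75
eef_pos: [0.4622, -0.4047, 0.1414]
tcp_rot: [0.976, 0.048, 0.213, -0.011]
contact_force: [6.3, 6.9, -2.5]
opening: 0.411
finger_force: 60.8
```

At the live-side stop. Lowering the collar, releasing and backing off.

Call:
jog_arm --increments '[{"dx": 0.018,"dy": 0.001,"dz": -0.035,"ax": -0.001,"ay": 0.012,"az": 0.0,"gripper": -1.0},{"dx": 0.036,"dy": 0.003,"dz": -0.07,"ax": -0.002,"ay": 0.02,"az": 0.0,"gripper": -1.0},{"dx": 0.042,"dy": 0.003,"dz": -0.085,"ax": -0.002,"ay": 0.02,"az": 0.0,"gripper": -1.0},{"dx": 0.042,"dy": 0.003,"dz": -0.085,"ax": -0.002,"ay": 0.02,"az": 0.0,"gripper": -1.0}]'

```text
time: 35.15
eef_pos: [0.4671, -0.4045, 0.1332]
tcp_rot: [0.979, 0.05, 0.196, -0.01]
contact_force: [-5.6, 10.2, 10.0]
opening: 0.416
finger_force: 61.5
```

Call:
jog_arm --increments '[{"dx": 0.0,"dy": 0.0,"dz": 0.0,"ax": 0.0,"ay": 0.0,"az": 0.0,"gripper": 1.0},{"dx": 0.0,"dy": 0.0,"dz": 0.0,"ax": 0.0,"ay": 0.0,"az": 0.0,"gripper": 1.0},{"dx": 0.0,"dy": 0.0,"dz": 0.0,"ax": 0.0,"ay": 0.0,"az": 0.0,"gripper": 1.0},{"dx": 0.0,"dy": 0.0,"dz": 0.0,"ax": 0.0,"ay": 0.0,"az": 0.0,"gripper": 1.0},{"dx": 0.0,"dy": 0.0,"dz": 0.0,"ax": 0.0,"ay": 0.0,"az": 0.0,"gripper": 1.0},{"dx": 0.0,"dy": 0.0,"dz": 0.0,"ax": 0.0,"ay": 0.0,"az": 0.0,"gripper": 1.0}]'

```text
time: 35.75
eef_pos: [0.4667, -0.4053, 0.1299]
tcp_rot: [0.979, 0.048, 0.197, -0.009]
contact_force: [-0.1, 0.0, -0.0]
opening: 0.999
finger_force: 0.0
```

Call:
jog_arm --increments '[{"dx": -0.16,"dy": -0.015,"dz": 0.384,"ax": 0.0,"ay": 0.0,"az": 0.0,"gripper": 1.0},{"dx": -0.32,"dy": -0.03,"dz": 0.768,"ax": 0.0,"ay": 0.0,"az": 0.0,"gripper": 1.0},{"dx": -0.32,"dy": -0.03,"dz": 1.0,"ax": 0.0,"ay": 0.0,"az": 0.0,"gripper": 1.0},{"dx": -0.32,"dy": -0.03,"dz": 1.0,"ax": 0.0,"ay": 0.0,"az": 0.0,"gripper": 1.0},{"dx": -0.32,"dy": -0.03,"dz": 1.0,"ax": 0.0,"ay": 0.0,"az": 0.0,"gripper": 1.0}]'

```text
time: 36.25
eef_pos: [0.4283, -0.4088, 0.2504]
tcp_rot: [0.979, 0.048, 0.197, -0.008]
contact_force: [0.7, 0.2, -1.2]
opening: 0.995
finger_force: 0.0
```

Run:
```python
from seat import *
c=cam('wrist');save(c,'w10.png',None,1.5);print(now()[0])
yaw=np.deg2rad(5.6);piv=np.array([.4905,-.402,.0745])
W=c['W'].reshape(-1,3);L=R.from_euler('y',.4).apply(R.from_euler('z',-yaw).apply(W-piv))
m=(L[:,2]>.06)&(L[:,2]<.085)&(np.hypot(L[:,0],L[:,1])<.03);print('flange',m.sum(),np.median(L[m],0),L[m].min(0),L[m].max(0))
t=cam('top');seat(t);bars(t)
```

```text
[ 0.42806969 -0.40811068  0.24876587]
flange 1028 [ 4.91515518e-03 -8.86992750e-05  7.17895175e-02] [-0.01741696 -0.01787602  0.06710001] [0.01959373 0.01841803 0.08491296]
seat -0.105 101 [0.0555 0.0666] [np.float64(0.0676), np.float64(0.0664)] brass ymax -0.0103
seat -0.035 104 [0.0543 0.0676] [np.float64(0.0687), np.float64(0.0665)] brass ymax -0.0091
seat 0.035 101 [0.0565 0.0673] [np.float64(0.0652), np.float64(0.0667)] brass ymax -0.0126
seat 0.105 0  [] brass ymax -0.0109
```

View pics/w10.png

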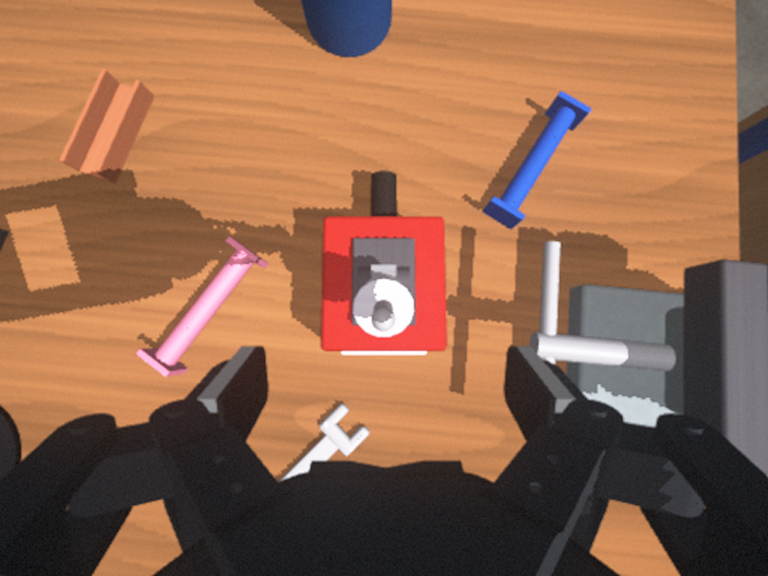

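The lever, px (383,308), leans back to its starting side and the flange height of 71.8 mm matches the first reading, so the collar is home. The bars are still seated, so I'm handing in.

```bash
python3 -c "
from plant import job
print(job.sign_off())"
```

```text
the job is handed in; nothing more can be done
None
```

I isolated the jig at the switch, pressed all three steel bars into their own stations with the jaws shut over them, put the lever back to the live side with its collar down, and handed the job in; no verdict was returned.

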